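Charge the ball mill with grinding balls and clamp its lid

ROBOT

A 7-joint arm with a two-finger parallel gripper is mounted at the origin on a cart in front of the work surface, level with it; the furniture and walls round the work are solid. World frame = base frame: x ahead of the robot, y to its left, z up, the work surface at z = 0. Lengths are in m, angles in rad, forces in N, time in s.
With the tool pointing down it reaches from about 0.4 to 0.85 m from the base axis. Payload 6.9 kg.
Tool frame: the origin (TCP) lies at the very end of the fingers, on their centre line; the grasp point (between the pads) lies 19 mm behind it (r.pinch_z is the distance from the TCP to the grasp point, in m); z points along the fingers, y is the line along which they close (so a half turn about z gives the same grasp; the last joint's range is limited). The gripper opens to 85 mm and grips with 20 to 120 N. Pads are 22 mm wide; open, the fingers measure 114 mm over their backs; the gripper's body (76 mm by 85 mm) begins 54 mm behind the grasp point. The pads swing forward as they close: fully open they stand 13 mm farther back than shut.
Start: joints at [-1.143, 0.507, -0.238, 1.5, 0.126, 1.149, -0.155], TCP at [0.198, 0.593, 0.231] pointing down, gripper open.
Joint ranges: [-3.08, 3.08], [-0.24, 2.05], [-1.43, 1.35], [0, 2.5], [-1.52, 4.66], [0.17, 1.96], [-2.89, 2.89]. Speed limits (rad/s): [2.39, 2.39, 3.14, 3.14, 3.14, 3.14, 3.14].

INTERFACE

Orientations are given as a unit quaternion [w, x, y, z].
In Python, from bench import r gives the robot as it stands.
- The arm moves only by the tool send_rows, never from a script. Its argument "increments" is a list of rows, each an object with "angular": the turn, a rotation vector about the tool's x, y, z in units of 180 degrees (1.0 is 180 degrees), a list of three; "xyz": the shift along the tool's x, y, z in units of 12 cm (1.0 is 12 cm), a list of three; "grip": the opening, from 0 (shut) to 1 (fully open). In form: [{"angular": [wx, wy, wz], "xyz": [dx, dy, dz], "grip": grip}, ...]. A call has 1 to 10 rows; each row is the pose to reach, as a shift and turn from the pose commanded when the call began, along the tool's axes at that moment, turning the shorter way round; what a row does not reach only later rows make up. A row lasts 1/8 s, in which the tool goes at most 62.5 mm and 10.7 degrees, less where a joint would pass 70% of its speed; a pose out of reach is approached as far as the arm can. A call with a number of a shift or a turn outside -1 to 1 is refused whole. A call with a gripper value outside its range is refused whole. The fingers move at their own pace and stop on an object; "grip_force" is the grip in N (left out, the last holds). Time passes only in rows, so rows that repeat a pose let the fingers close. It gives the time, the measured TCP pose, the force, the opening and the grip force at its end, in the units of the state.
- r.state(): the state, without advancing time (a new reading comes with each control period).
- r.snapshot(name): name is "scene" or "top" or "wrist"; returns (picture, depth): 480x640x3 uint8, red, green, blue; 480x640 float32, m along the optical axis (not along the pixel's ray), 0 where there is no reading.
- r.camera_params(name): a dict with "fx", "fy", "cx", "cy" (pixels), "extrinsics" (4x4, takes a point from world to camera coordinates). Camera axes: x right, y down, z forward; pixel columns grow to the right and rows downward; lengths in m; the calibration is good to about 2 mm. A picture is of the moment at which its call begins: read the wrist's pose just before it. camera_params takes no time and is no camera call; for the wrist camera it gives the pose at the moment of the call.
- r.finish_job(): hands the job in; it is judged then, once.
The state is a dict: "t": time; "q": joint angles; "joint_velocities": joint speeds; "joint_torque": joint torques, N m; "tcp_pos": TCP position; "tool_rot": TCP orientation; "contact_force": force on the tool from outside, world axes, zero at the start; "moment": the same for the moment, N m; "finger_gap": finger opening in m; "grasp_force": force on a finger pad.
Only numpy, scipy, OpenCV 4.12 (cv2) and the standard library are available. Lean on these libraries where they do the work, as an engineer would, in place of code of your own. Each camera call takes 0.05 s, during which the arm holds its last target. There are 200 camera calls.

TASK

Charge the ball mill: pour all eight grinding balls from the glass beaker into the open drum and stand the empty beaker upright on the worktop again. Then shut the drum's lid fully and swing the wire bail up over it until it lies across the lid's post. Do not push the sample jar, the dish or the stopwatch about.

Things in the scene. Friction and masses are not known exactly. Their poses are not given: they have to be found in the camera images.
- beaker: Clear glass 250 ml beaker, 92 mm tall, about 70 mm across at the rim and 64 mm at the foot, wall about 3 mm, weight 0.11 kg, open at the top with a small pouring lip in the rim; it stands on the worktop to the right of the mill and holds the eight balls in one layer on its floor. Origin: centre of its underside; z up through the mouth.
- ball_0_center (a point): Centre of a white ceramic grinding ball, 16 mm in diameter, 13 g; one of eight alike, at the start in the beaker.
- ball_1_center (a point): Centre of a white ceramic grinding ball, 16 mm in diameter, 13 g; one of eight alike, at the start in the beaker.
- ball_2_center (a point): Centre of a white ceramic grinding ball, 16 mm in diameter, 13 g; one of eight alike, at the start in the beaker.
- ball_3_center (a point): Centre of a white ceramic grinding ball, 16 mm in diameter, 13 g; one of eight alike, at the start in the beaker.
- ball_4_center (a point): Centre of a white ceramic grinding ball, 16 mm in diameter, 13 g; one of eight alike, at the start in the beaker.
- ball_5_center (a point): Centre of a white ceramic grinding ball, 16 mm in diameter, 13 g; one of eight alike, at the start in the beaker.
- ball_6_center (a point): Centre of a white ceramic grinding ball, 16 mm in diameter, 13 g; one of eight alike, at the start in the beaker.
- ball_7_center (a point): Centre of a white ceramic grinding ball, 16 mm in diameter, 13 g; one of eight alike, at the start in the beaker.
- mill: Bench ball mill, fixed to the worktop: grey housing 150 x 130 mm, 35 mm high, motor cover behind (to 83 mm), steel drum on top whose mouth leans 30 degrees towards the front. Origin at worktop level; the housing reaches from x = -50 to +100 mm, y = +-65 mm; x points to the back of the mill, y to its left, z up.
- drum: The mill's steel drum: open cup 95 mm deep, 100 mm outside and 92 mm inside diameter. Origin: centre of its open mouth (150 mm above the worktop, 35 mm in front of the mill's origin); z points out of the mouth along the drum's axis, which leans 30 degrees forward; x points in the mouth's plane to its high, rear edge, y to the mill's left.
- drum_middle (a point): Point on the drum's axis 48 mm below the mouth, in the middle of the space inside.
- lid (a joint): Round steel lid (110 mm across, 6 mm thick, a 26 mm wide thumb tab on its free edge, a dark post 25 mm thick and 35 mm tall in the middle) hinged at the high, rear edge of the mouth. 0 = shut flat on the mouth; grows as it opens, about 2.1 = upright, stop at 2.7. It starts open; a stiff hinge (0.13 N m) holds it.
- lid_hinge (a point): Middle of the lid's hinge line (which runs along the drum's y axis), 58 mm behind the drum's axis in the plane of the mouth.
- lid_tab (a point): Outer face of the thumb tab on the free edge of the lid, 116 mm from the hinge line (the tab ends 123 mm from it).
- bail (a joint): Wire bail that clamps the lid: a U of 7.6 mm bar, arms 121 mm apart, pivoted on both sides of the drum; cross bar 89 mm from the pivot line. 0 = swung down in front of the drum, square to the drum's axis; grows as it swings up; 1.57 = across the post of the shut lid, in line with the drum's axis; stop at 1.6. It stays where it is left.
- bail_grip (a point): Centre of the black grip in the middle of the bail: a bar 20 mm thick and 28 mm long, parallel to the cross bar, with flat ends, 113 mm from the pivot line and 24 mm beyond the cross bar.
- bail_pivot (a point): Middle of the bail's pivot line (along the drum's y axis), on the drum's axis 50 mm below the mouth.
- sample_jar: Bystander: wide-neck sample jar, 67 mm across, 127 mm tall, at the left of the mill. Origin: centre of its underside.
- dish: Bystander: closed glass dish, 68 mm across, 17 mm high, behind the beaker. Origin: centre of its underside.
- stopwatch: Bystander: stopwatch lying flat, 74 x 53 x 15 mm, to the front right. Origin: centre of its underside.
There are look-alikes about, which are no part of the job. What is shaped like the beaker but red is not meant.

How it is judged:
On the way, in this order (a step that is already met when the one before it is completed fails the run):
1. all eight balls are in the drum (distance between each of ball_0_center, ball_1_center, ball_2_center, ball_3_center, ball_4_center, ball_5_center, ball_6_center, ball_7_center and drum_middle below 0.057 m), for 0.2 s.
2. the empty beaker stands upright on the worktop, let go (angle between beaker's own z axis and vertical below 0.08 rad and height (world z) of beaker between -0.006 and 0.006 m and linear speed of beaker below 0.02 m/s and contact force between beaker and the fingers below 0.05 N), for 0.2 s.
3. the lid is shut (value of joint lid below 0.06 rad), for 0.2 s.
4. the bail is swung up over the shut lid (value of joint lid below 0.06 rad and value of joint bail above 1.43 rad), for 0.2 s.
At the end, for the whole second after the job is handed in: All eight balls are inside the drum (centres within 57 mm of the point in its middle), the beaker stands still and upright on the worktop (tilt under 0.08 rad, underside within 6 mm of the worktop), the lid is shut (under 0.06 rad) and the bail is up across the lid's post (over 1.43 rad) (all of step 1 and all of step 4 and angle between beaker's own z axis and vertical below 0.08 rad and height (world z) of beaker between -0.006 and 0.006 m and linear speed of beaker below 0.02 m/s); the robot touches nothing.
It fails at once if the sample jar is pushed away by more than 3 cm (distance of sample_jar from where it was at the start of the episode above 0.03 m).
It fails at once if the dish is pushed away by more than 3 cm (distance of dish from where it was at the start of the episode above 0.03 m).
It fails at once if the stopwatch is pushed away by more than 3 cm (distance of stopwatch from where it was at the start of the episode above 0.03 m).
It also fails if it takes over 72 s, if anything falls off the work surface, if the arm or the gripper's body presses on something with over 40 N, if the wrist force passes 120 N, or if a joint passes its speed limit or range.

## Working session

There is one attempt and no reset: what is moved stays moved. The work goes in short steps, Python scripts to look and compute and a tool call to move; the robot and the scene stay as the last step left them, time stands still between calls to the robot, and variables do not carry over. Pictures are saved under pics/ and viewed, at most 10 in all, crops included, and the job is handed in when it is done.

Besides the shell and the picture viewer there is one more tool, called after "Call:" as name(argument=value, ...), one argument or row to a line, values as JSON. send_rows: Moves the arm, as the interface text tells. Its arguments: {"type":"object","properties":{"increments":{"type":"array","items":{"type":"object","properties":{"angular":{"type":"array","items":{"type":"number"}},"xyz":{"type":"array","items":{"type":"number"}},"grip":{"type":"number"}}}},"grip_force":{"type":"number"}},"required":["increments"]}

```bash
mkdir -p pics; ls; python3 - <<'E'
from bench import r
import cv2,numpy as np
s=r.state();print(s['t'],s['tcp_pos'],s['tool_rot'],s['finger_gap'],r.pinch_z)
for n in("scene","top"):
    p,d=r.snapshot(n);cv2.imwrite(f"pics/{n}0.png",p[:,:,::-1]);np.save(f"pics/{n}0.npy",d)
    c=r.camera_params(n);print(n,c)
E
```

```text
pics
0.0 [0.19815522 0.59223152 0.23045229] [-1.32552175e-04  1.60678211e-01  9.87006465e-01 -8.55702620e-04] 0.08535348406656207 0.0187
scene {'fx': 507.616829130516, 'fy': 507.616829130516, 'cx': 322.11561859412654, 'cy': 240.50438734917535, 'extrinsics': array([[ 8.68783650e-01, -4.95191341e-01,  7.10118718e-04,
        -4.60995644e-01],
       [-2.43637002e-01, -4.28694151e-01, -8.69978354e-01,
         2.37177486e-01],
       [ 4.31110172e-01,  7.55649959e-01, -4.93089403e-01,
         9.90397494e-01],
       [ 0.00000000e+00,  0.00000000e+00,  0.00000000e+00,
         1.00000000e+00]])}
top {'fx': 547.968692871851, 'fy': 547.968692871851, 'cx': 320.88637368971666, 'cy': 239.47370505560974, 'extrinsics': array([[-0.01308913, -0.99989664,  0.00594875,  0.01562695],
       [-0.99482849,  0.01242305, -0.10080642,  0.53416759],
       [ 0.1007221 , -0.00723745, -0.99488827,  1.36296031],
       [ 0.        ,  0.        ,  0.        ,  1.        ]])}
```

View pics/scene0.png

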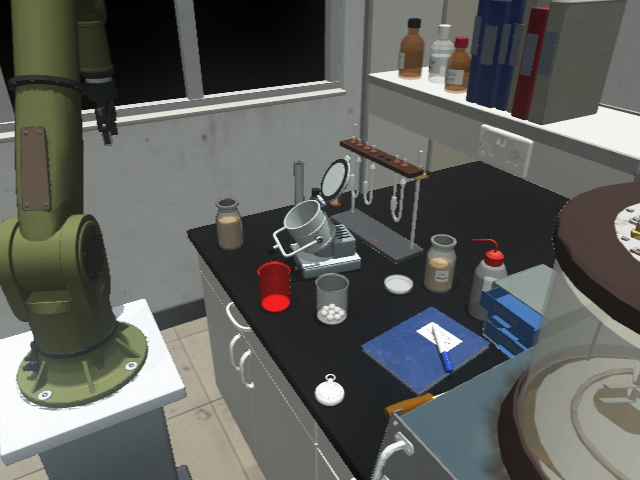

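View pics/top0.png

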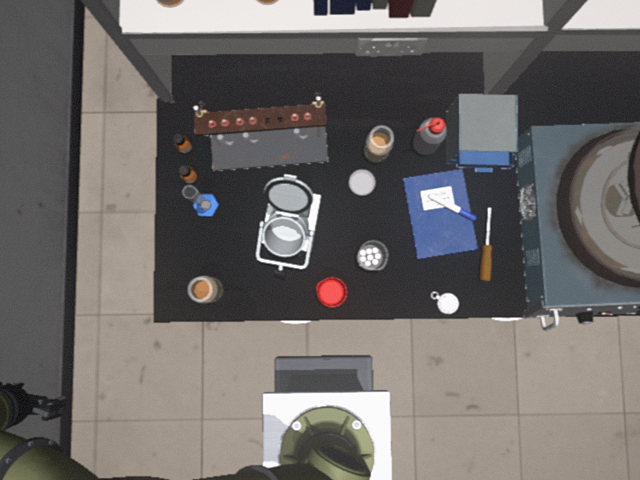

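The clear beaker with balls is at scene (332,300) / top (372,256). The red look-alike is at scene (275,287) / top (332,292). The mill is at top (287,225) and the jar at (204,290). The clear one holds the white balls, so it fits. I'll confirm it in an enlarged crop.

```bash
cat > h.py <<'E'
import numpy as np,cv2
from bench import r
from scipy.spatial.transform import Rotation as R
def cam(n):
    c=r.camera_params(n);K=np.array([[c['fx'],0,c['cx']],[0,c['fy'],c['cy']],[0,0,1]]);return K,np.array(c['extrinsics'])
def onplane(n,uv,z):
    K,E=cam(n);C=-E[:3,:3].T@E[:3,3];d=E[:3,:3].T@np.linalg.inv(K)@[uv[0],uv[1],1];return C+d*(z-C[2])/d[2]
def cloud(n,dep):
    K,E=cam(n);v,u=np.mgrid[:480,:640];p=np.stack([u,v,np.ones_like(u)],-1)@np.linalg.inv(K).T*dep[...,None];return (p-E[:3,3])@E[:3,:3]
def proj(n,P):
    K,E=cam(n);p=K@(E[:3,:3]@np.asarray(P)+E[:3,3]);return p[:2]/p[2]
E
python3 - <<'E'
from h import *
im=cv2.imread('pics/top0.png');d=np.load('pics/top0.npy');X=cloud('top',d)
cv2.imwrite('pics/crop1.png',cv2.resize(im[165:315,240:410],None,fx=4,fy=4,interpolation=cv2.INTER_CUBIC)) 
# balls
m=cv2.inRange(im,(190,190,190),(255,255,255));m2=np.zeros_like(m);m2[240:272,355:390]=m[240:272,355:390]
v,u=np.nonzero(m2);print('balls px',u.mean(),v.mean(),len(u),onplane('top',(u.mean(),v.mean()),.011))
for b in [(372,256),(332,292),(362,182),(204,290),(447,303)]:print(b,X[b[1],b[0]])
Z=X[...,2]
for (a,b) in [(.02,.05),(.075,.09),(.1,.2),(.2,.3)]:
    k=(Z>a)&(Z<b);k[:165]=0;k[315:]=0;k[:,:240]=0;k[:,345:]=0;k[275:,315:]=0
    P=X[k];
    if len(P):print(a,b,len(P),P.min(0),P.max(0)); 
# housing top plane z~.035
k=(abs(Z-.035)<.006);k[:165]=0;k[280:]=0;k[:,:240]=0;k[:,340:]=0
print(cv2.minAreaRect(X[k][:,:2].astype(np.float32)*1000),np.median(Z[k]))
E
```

```text
balls px 369.6475409836066 256.12704918032784 244 [ 0.49154609 -0.11554312  0.011     ]
(372, 256) [ 0.49144422 -0.12106768  0.01604165]
(332, 292) [ 0.40146865 -0.01802768  0.00259288]
(362, 182) [ 0.68330144 -0.09946616  0.01663299]
(204, 290) [0.40997013 0.29384894 0.07527897]
(447, 303) [ 0.36984102 -0.30900692  0.01280795]
0.02 0.05 498 [0.49524563 0.00966738 0.02045163] [0.73004008 0.1606259  0.04955293]
0.075 0.09 430 [0.44387396 0.03730946 0.0750162 ] [0.60742354 0.16735313 0.08994937]
0.1 0.2 1087 [0.48599574 0.03030609 0.10005253] [0.6019218  0.16009853 0.19993084]
0.2 0.3 1297 [0.58101874 0.02823232 0.2000924 ] [0.64805592 0.13416174 0.28731948]
((532.3844604492188, 77.59913635253906), (220.4728546142578, 163.25860595703125), 7.444833278656006) 0.03581668140660553
```

View pics/crop1.png

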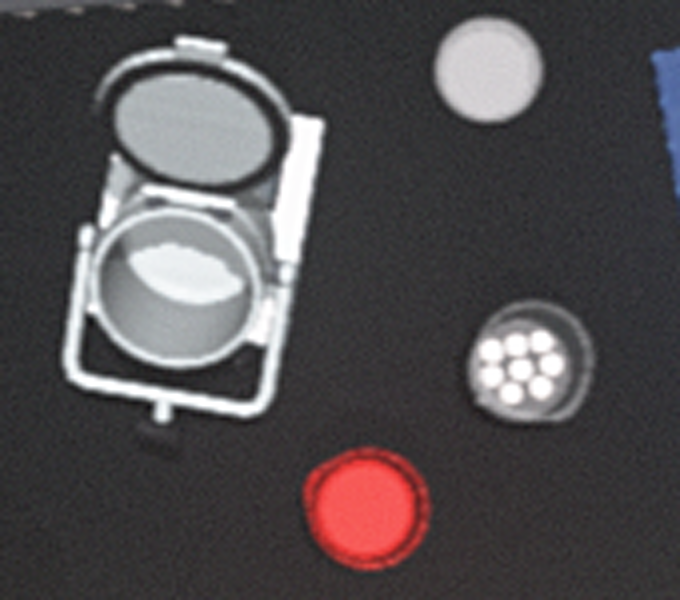

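The crop shows the clear beaker with its balls at crop (535,361). The red one at (368,508) is the decoy. The drum mouth is at (178,285), and the bail cross bar runs from (70,385) to (255,412).

```bash
python3 - <<'E'
from h import *
im=cv2.imread('pics/top0.png');d=np.load('pics/top0.npy');X=cloud('top',d);Z=X[...,2]
sc=cv2.imread('pics/scene0.png');S=cloud('scene',np.load('pics/scene0.npy'))
for nm,C in(('top',X),('scene',S)):
    k=(abs(C[...,0]-.49)<.05)&(abs(C[...,1]+.12)<.05)&(C[...,2]>.03)&(C[...,2]<.11)
    P=C[k];print(nm,'beaker cloud',len(P),P.min(0) if len(P) else '',P.max(0) if len(P) else '')
    t=C[k&(C[...,2]>.086)]
    if len(t)>5:print(' rim',cv2.minEnclosingCircle(t[:,:2].astype(np.float32)),len(t))
f=lambda x,y:(240+(x-1.5)/4,165+(y-1.5)/4)
print('rimc',onplane('top',f(535,361),.092))
a=onplane('top',f(70,382),.062);b=onplane('top',f(255,412),.062);e=b-a;print('bar yaw',np.degrees(np.arctan2(e[0],-e[1])),np.linalg.norm(e),(a+b)/2)
a=onplane('top',f(325,120),.035);b=onplane('top',f(297,262),.035);e=a-b;print('housing yaw',np.degrees(np.arctan2(e[1],e[0])),a,b)
print('mouth',onplane('top',f(178,286),.15))
# lid plane
k=(Z>.2)&(Z<.29)&(X[...,0]>.55)&(X[...,0]<.68)&(abs(X[...,1]-.08)<.07);P=X[k]
for _ in range(6):
    c=P.mean(0);n=np.linalg.svd(P-c,full_matrices=False)[2][2];P=P[abs((P-c)@n)<.004]
n*=-np.sign(n[0]);print('lid',len(P),c,n,'yaw',np.degrees(np.arctan2(-n[1],-n[0])))
# drum rim plane
k=(Z>.115)&(Z<.185)&(X[...,0]>.45)&(X[...,0]<.61)&(abs(X[...,1]-.09)<.07)
cv2.imwrite('pics/crop2.png',cv2.resize(sc[150:330,210:360],None,fx=4,fy=4,interpolation=cv2.INTER_CUBIC)[:,:])
E
```

```text
top beaker cloud 276 [ 0.45453568 -0.1501065   0.0304446 ] [ 0.5249601  -0.07956756  0.10101568]
 rim ((0.4877927899360657, -0.1152704507112503), 0.03729910030961037) 128
scene beaker cloud 1212 [ 0.4532548  -0.15117695  0.0300046 ] [ 0.5246625  -0.07924845  0.09578392]
 rim ((0.48700809478759766, -0.11610428243875504), 0.037846639752388) 196
rimc [ 0.48882748 -0.11682066  0.092     ]
bar yaw -9.940574923213344 0.11534464588593644 [0.47169863 0.1098227  0.062     ]
housing yaw -11.757227819011934 [0.64812341 0.00738147 0.035     ] [0.55746201 0.026251   0.035     ]
mouth [0.53070546 0.09454755 0.15      ]
lid 1205 [0.61310213 0.08057085 0.23931309] [-0.82969359  0.1565733   0.53581093] yaw -10.68673537103705
```

```bash
python3 -c "
import cv2;i=cv2.imread('pics/crop2.png');cv2.imwrite('pics/crop2.png',cv2.resize(i,(500,600)))"
```

```text
(no output)
```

View pics/crop2.png

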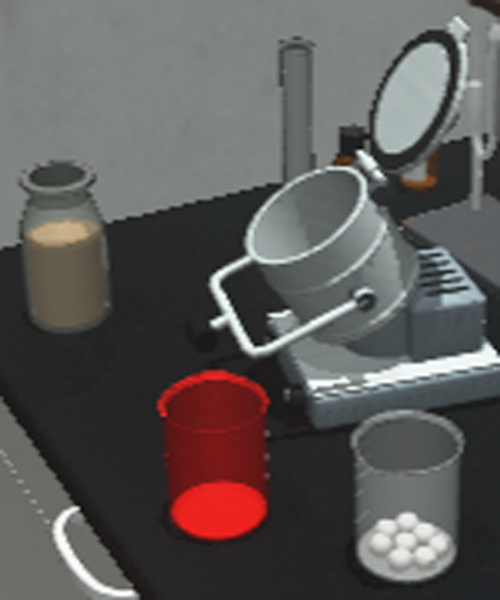

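The crop shows the mill with the lid fully open, the bail down with its grip at crop2 (203,333), and the beaker with balls at (405,550). Next I check the mill geometry in the scene view and write the planning helper.

```bash
cat >> h.py <<'E'
YAW=np.radians(-10.7);M=np.array([.5655,.088,0])
def mill(x,y,z): c,s=np.cos(YAW),np.sin(YAW);return M+[c*x-s*y,s*x+c*y,z]
def ori(az,p,roll=0):
    az,p=np.radians([az,p]);z=np.array([np.cos(p)*np.cos(az),np.cos(p)*np.sin(az),-np.sin(p)]);y=np.array([np.sin(az),-np.cos(az),0])
    return R.from_matrix(np.stack([np.cross(y,z),y,z],1))*R.from_euler('z',roll,degrees=True)
def now():
    s=r.state();q=s['tool_rot'];return np.array(s['tcp_pos']),R.from_quat([q[1],q[2],q[3],q[0]]),s
def rel(P0,R0,P,Rt,tag=''):
    print(tag,'xyz',np.round(R0.inv().apply(np.asarray(P)-P0)/.12,3).tolist(),'ang',np.round((R0.inv()*Rt).as_rotvec()/np.pi,3).tolist())
E
python3 - <<'E'
from h import *
f=lambda x,y:(210+x/3.333,150+y/3.333)
for n,P,o in[('mouth',mill(-.035,0,.15),(307,215)),('knob',mill(-.01,-.064,.1067),(365,300)),('grip',mill(-.108,0,.05),(203,333)),('barR',mill(-.087,-.06,.062),(257,355)),('barL',mill(-.087,.06,.062),(212,283)),('hinge',mill(.015,0,.179),(370,165)),('houseFR',mill(-.05,-.065,.035),(318,400)),('tab',mill(.077,0,.276),(458,28))]:
    print(n,P.round(3),proj('scene',P).round(1),np.round(f(*o),1), 'top',proj('top',P).round(1))
P,Q,s=now();print(P,Q.as_matrix().round(3))
rel(P,Q,[.40,-.15,.25],ori(10,25),'orient')
E
```

```text
mouth [0.531 0.094 0.15 ] [302.8 214.1] [302.1 214.5] top [284.1 236. ]
knob [0.544 0.027 0.107] [321.3 240.6] [319.5 240. ] top [313.4 232.3]
grip [0.459 0.108 0.05 ] [275.1 254.9] [270.9 249.9] top [281.3 269.1]
barR [0.469 0.045 0.062] [289.9 261.6] [287.1 256.5] top [306.5 264.7]
barL [0.491 0.163 0.062] [277. 238.] [273.6 234.9] top [258.5 256.3]
hinge [0.58  0.085 0.179] [322.5 200.3] [321.  199.5] top [287.3 213. ]
houseFR [0.504 0.033 0.035] [305.7 269.5] [305.4 270. ] top [311.3 251.1]
tab [0.641 0.074 0.276] [347.7 158.9] [347.4 158.4] top [290.1 177.4]
[0.19817587 0.59229091 0.23050839] [[-0.948  0.317 -0.   ]
 [ 0.317  0.948 -0.002]
 [-0.    -0.002 -1.   ]]
orient xyz [-3.557, -5.333, -0.154] ang [-0.462, 0.118, 0.724]
```

Call:
send_rows(
  increments=[
    {"xyz": [-0.25, -0.25, -0.4], "angular": [0, 0, 0], "grip": 1},
    {"xyz": [-0.6, -0.6, -0.8], "angular": [0, 0, 0], "grip": 1},
    {"xyz": [-1, -1, -0.9], "angular": [0, 0, 0], "grip": 1},
    {"xyz": [-1, -1, -0.9], "angular": [0, 0, 0], "grip": 1},
  ],
)

```text
t: 0.6
tcp_pos: [0.2763, 0.4378, 0.3406]
tool_rot: [0.001, 0.163, 0.987, 0.0]
contact_force: [-0.2, 0.2, -0.3]
finger_gap: 0.0852
grasp_force: 0.0
```

Call:
send_rows(
  increments=[
    {"xyz": [-0.33, -0.33, 0], "angular": [0, 0, 0], "grip": 1},
    {"xyz": [-0.66, -0.66, 0], "angular": [0, 0, 0], "grip": 1},
    {"xyz": [-1, -1, 0], "angular": [0, 0, 0], "grip": 1},
    {"xyz": [-1, -1, 0], "angular": [0, 0, 0], "grip": 1},
  ],
)

```text
t: 1.1
tcp_pos: [0.3516, 0.2852, 0.339]
tool_rot: [0.0, 0.164, 0.986, -0.001]
contact_force: [-0.4, 2.1, 0.4]
finger_gap: 0.0856
grasp_force: 0.0
```

Call:
send_rows(
  increments=[
    {"xyz": [-0.3, -0.33, 0], "angular": [0, 0, 0], "grip": 1},
    {"xyz": [-0.6, -0.66, 0], "angular": [0, 0, 0], "grip": 1},
    {"xyz": [-0.8, -1, 0], "angular": [0, 0, 0], "grip": 1},
    {"xyz": [-0.8, -1, 0], "angular": [0, 0, 0], "grip": 1},
  ],
)

```text
t: 1.6
tcp_pos: [0.4032, 0.1425, 0.3389]
tool_rot: [-0.0, 0.163, 0.987, -0.001]
contact_force: [0.3, 1.3, 0.1]
finger_gap: 0.0856
grasp_force: 0.0
```

Call:
send_rows(
  increments=[
    {"xyz": [-0.2, -0.3, 0], "angular": [0, 0, 0], "grip": 1},
    {"xyz": [-0.35, -0.6, 0], "angular": [0, 0, 0], "grip": 1},
    {"xyz": [-0.5, -0.9, 0], "angular": [0, 0, 0], "grip": 1},
    {"xyz": [-0.5, -0.9, 0], "angular": [0, 0, 0], "grip": 1},
  ],
)

```text
t: 2.1
tcp_pos: [0.4257, 0.0224, 0.339]
tool_rot: [-0.0, 0.162, 0.987, -0.0]
contact_force: [-0.3, 0.1, 0.7]
finger_gap: 0.0855
grasp_force: 0.0
```

```bash
python3 - <<'E'
from h import *
P,Q,s=now();print(P,Q.as_matrix().round(3),s['t'],np.round(s['q'],2))
rel(P,Q,[.40,-.15,.25],ori(10,25),'orient')
rel(P,Q,[.40,-.10,.30],ori(10,90),'down')
E
```

```text
[0.42570124 0.02237294 0.3389734 ] [[-0.948  0.32  -0.001]
 [ 0.32   0.948 -0.001]
 [ 0.    -0.001 -1.   ]] 2.1 [-0.21  0.11  0.11  1.78 -0.01  1.25  1.15]
orient xyz [-0.257, -1.429, 0.742] ang [-0.461, 0.118, 0.724]
down xyz [-0.123, -1.035, 0.325] ang [-0.0, 0.0, 0.841]
```

Call:
send_rows(
  increments=[
    {"xyz": [0, -0.3, 0], "angular": [0, 0, 0.055], "grip": 1},
    {"xyz": [0, -0.6, 0], "angular": [0, 0, 0.11], "grip": 1},
    {"xyz": [0, -0.9, 0], "angular": [0, 0, 0.165], "grip": 1},
    {"xyz": [0, -0.9, 0], "angular": [0, 0, 0.22], "grip": 1},
    {"xyz": [0, -0.9, 0], "angular": [0, 0, 0.275], "grip": 1},
    {"xyz": [0, -0.9, 0], "angular": [0, 0, 0.33], "grip": 1},
    {"xyz": [0, -0.9, 0], "angular": [0, 0, 0.385], "grip": 1},
    {"xyz": [0, -0.9, 0], "angular": [0, 0, 0.44], "grip": 1},
    {"xyz": [0, -0.9, 0], "angular": [0, 0, 0.5], "grip": 1},
    {"xyz": [0, -0.9, 0], "angular": [0, 0, 0.5], "grip": 1},
  ],
)

```text
t: 3.35
tcp_pos: [0.3917, -0.077, 0.339]
tool_rot: [-0.0, 0.81, 0.586, -0.0]
contact_force: [-0.6, 1.0, -0.3]
finger_gap: 0.0853
grasp_force: 0.0
```

```bash
python3 - <<'E'
from h import *
P,Q,s=now();print(P,s['t'],np.round(s['q'],2))
o=ori(10,25);z=o.as_matrix()[:,2]
G=np.array([.488,-.116,.058])
print('pre',G+(.019-.12)*z)
rel(P,Q,[.39,-.133,.28],ori(10,60),'p60')
rel(P,Q,G+(.019-.12)*z,o,'pre')
E
```

```text
[ 0.39169461 -0.07698184  0.33901312] 3.35 [-0.15  0.06  0.3   1.84 -0.02  1.24 -0.16]
pre [ 0.39785357 -0.13189525  0.10068444]
p60 xyz [-0.448, 0.133, 0.492] ang [-0.09, 0.15, 0.335]
pre xyz [-0.419, 0.193, 1.986] ang [-0.194, 0.324, 0.304]
```

Call:
send_rows(
  increments=[
    {"xyz": [-0.2, 0.05, 0.2], "angular": [-0.015, 0.025, 0.05], "grip": 1},
    {"xyz": [-0.44, 0.13, 0.5], "angular": [-0.03, 0.05, 0.1], "grip": 1},
    {"xyz": [-0.44, 0.15, 0.8], "angular": [-0.045, 0.075, 0.16], "grip": 1},
    {"xyz": [-0.44, 0.15, 1.0], "angular": [-0.06, 0.1, 0.22], "grip": 1},
    {"xyz": [-0.44, 0.15, 1.0], "angular": [-0.075, 0.125, 0.28], "grip": 1},
    {"xyz": [-0.44, 0.15, 1.0], "angular": [-0.09, 0.15, 0.335], "grip": 1},
    {"xyz": [-0.44, 0.15, 1.0], "angular": [-0.09, 0.15, 0.335], "grip": 1},
  ],
)

```text
t: 4.22
tcp_pos: [0.391, -0.1337, 0.2189]
tool_rot: [-0.022, 0.962, 0.083, 0.258]
contact_force: [1.2, 0.1, 0.8]
finger_gap: 0.0852
grasp_force: 0.0
```

```bash
python3 - <<'E'
from h import *
P,Q,s=now();print(P,s['t'],np.round(s['q'],2))
o=ori(10,25);z=o.as_matrix()[:,2]
G=np.array([.488,-.116,.058])
rel(P,Q,G+(.019-.11)*z,o,'pre')
rel(P,Q,G+(.019-.11)*z+[-0.03,0,.06],ori(10,40),'p40')
E
```

```text
[ 0.39104771 -0.13372524  0.21891916] 4.225 [ 0.13  0.04  0.46  2.41 -0.91  0.47 -0.04]
pre xyz [-0.395, -0.006, 0.95] ang [0.001, 0.194, -0.001]
p40 xyz [-0.358, -0.049, 0.394] ang [0.001, 0.111, -0.001]
```

```bash
python3 - <<'E'
from h import *
P,Q,s=now()
for p in (25,35):
  o=ori(10,p);z=o.as_matrix()[:,2]
  T=np.array([.488,-.116,.058])+.019*z
  rel(P,Q,T+[-.05,-.009,.10],o,f'above{p} {T}')
E
```

```text
above25 [ 0.50495824 -0.1130098   0.04997025] xyz [0.181, -0.006, 0.768] ang [0.001, 0.194, -0.001]
above35 [ 0.50332744 -0.11329736  0.04710205] xyz [0.157, -0.006, 0.782] ang [0.001, 0.139, -0.001]
```

Call:
send_rows(
  increments=[
    {"xyz": [0.05, 0, 0.25], "angular": [0, 0.05, 0], "grip": 1},
    {"xyz": [0.1, 0, 0.5], "angular": [0, 0.1, 0], "grip": 1},
    {"xyz": [0.18, 0, 0.77], "angular": [0, 0.15, 0], "grip": 1},
    {"xyz": [0.18, 0, 0.77], "angular": [0, 0.195, 0], "grip": 1},
    {"xyz": [0.18, 0, 0.77], "angular": [0, 0.195, 0], "grip": 1},
  ],
)

```text
t: 4.85
tcp_pos: [0.4446, -0.1268, 0.1584]
tool_rot: [-0.146, 0.922, 0.055, 0.355]
contact_force: [-0.5, 0.2, -1.3]
finger_gap: 0.0856
grasp_force: 0.0
```

```bash
python3 - <<'E'
from h import *
P,Q,s=now();print(P,s['t'],np.round(s['q'],2),Q.as_matrix()[:,2],s['contact_force'])
p=25
o=ori(10,p);z=o.as_matrix()[:,2]
T=np.array([.488,-.116,.058])+.019*z
rel(P,Q,T,o,f'grasp {T}')
E
```

```text
[ 0.4446383  -0.12682187  0.15843238] 4.85 [ 0.03  0.73  1.25  2.49 -1.49  1.5   0.91] [ 0.63855732  0.30776357 -0.70535533] [-0.45478875  0.16757235 -1.28799177]
grasp [ 0.50495824 -0.1130098   0.04997025] xyz [-0.234, 0.201, 0.994] ang [-0.053, 0.12, -0.053]
```

```bash
cat > kin.py <<'E'
from h import *
from scipy.optimize import least_squares
LO=np.array([-3.08,-.24,-1.43,0,-1.52,.17,-2.89]);HI=np.array([3.08,2.05,1.35,2.5,4.66,1.96,2.89])
def fk(q,L):
    T=R.identity();p=np.array([0,0,L[0]])
    for i,(ax,s) in enumerate(zip('zyzyzyz',[-1,1,-1,1,-1,1,-1])):
        if i==3:p=p+T.apply([L[4],0,L[1]])
        if i==5:p=p+T.apply([L[5],0,L[2]])
        T=T*R.from_euler(ax,s*q[i])
    return p+T.apply([L[6],0,L[3]]),T*R.from_euler('z',L[7])
E
python3 - <<'E'
from kin import *
s=r.state();q=s['tool_rot'];
D=[([-1.143,.507,-.238,1.5,.126,1.149,-.155],[.19815,.5922,.2305],[-.0001,.1607,.987,-.0009]),
([-.21,.11,.11,1.78,-.01,1.25,1.15],[.4257,.0224,.339],[0,.162,.987,0]),
([-.15,.06,.3,1.84,-.02,1.24,-.16],[.3917,-.077,.339],[0,.81,.586,0]),
([.13,.04,.46,2.41,-.91,.47,-.04],[.39105,-.1337,.2189],[-.022,.962,.083,.258]),
(s['q'],s['tcp_pos'],q)]
def f(L,full=False):
    e=[]
    for q,P,w in D:
        p,T=fk(q,L);e+=list(p-P)+list(.3*(T.inv()*R.from_quat([w[1],w[2],w[3],w[0]])).as_rotvec())
    return np.array(e)
best=min((least_squares(f,[.35,.4,.4,.25,0,0,0,a]) for a in(0,1.57,3.14,-1.57)),key=lambda s:s.cost)
print(best.cost,best.x.round(4));print(best.fun.reshape(-1,6).round(3))
E
```

```text
0.0009568366042614811 [ 0.197   0.5792  0.3503  0.3462  0.0272 -0.0312  0.0125  1.5702]
[[-0.026  0.004 -0.001  0.001  0.     0.   ]
 [ 0.001  0.014  0.004 -0.     0.001  0.001]
 [-0.003  0.029  0.006  0.001 -0.001  0.001]
 [ 0.004  0.    -0.001 -0.     0.002 -0.002]
 [ 0.001 -0.001 -0.008 -0.    -0.     0.   ]]
```

```bash
cat > kin.py <<'E'
from h import *
from scipy.optimize import least_squares
LO=np.array([-3.08,-.24,-1.43,0,-1.52,.17,-2.89]);HI=np.array([3.08,2.05,1.35,2.5,4.66,1.96,2.89])
def fk(q,L):
    T=R.identity();p=np.zeros(3)
    O=[(0,0,L[0]),(L[4],L[5],0),(0,0,0),(L[6],L[7],L[1]),(0,0,0),(L[8],L[9],L[2]),(L[10],0,0)]
    for i,(ax,s) in enumerate(zip('zyzyzyz',[-1,1,-1,1,-1,1,-1])):
        p=p+T.apply(O[i]);T=T*R.from_euler(ax,s*q[i])
    return p+T.apply([0,0,L[3]]),T*R.from_euler('z',np.pi/2)
E
python3 - <<'E'
from kin import *
s=r.state();q=s['tool_rot'];
D=[([-1.143,.507,-.238,1.5,.126,1.149,-.155],[.19815,.5922,.2305],[-.0001,.1607,.987,-.0009]),
([-.21,.11,.11,1.78,-.01,1.25,1.15],[.4257,.0224,.339],[0,.162,.987,0]),
([-.15,.06,.3,1.84,-.02,1.24,-.16],[.3917,-.077,.339],[0,.81,.586,0]),
([.13,.04,.46,2.41,-.91,.47,-.04],[.39105,-.1337,.2189],[-.022,.962,.083,.258]),
(s['q'],s['tcp_pos'],q)]
for name,fr in[('none',[0,1,2,3]),('shx',[0,1,2,3,4]),('shy',[0,1,2,3,5]),('shxy',[0,1,2,3,4,5]),('ely',[0,1,2,3,5,7]),('wry',[0,1,2,3,7,9]),('y3',[0,1,2,3,5,7,9]),('x',[0,1,2,3,4,6,8,10]),('elx',[0,1,2,3,6,4]),('elw',[0,1,2,3,6,8]),]:
    def f(v):
        L=np.zeros(11);L[fr]=v;e=[]
        for q,P,w in D:e+=list(fk(q,L)[0]-P)
        return np.array(e)
    b=least_squares(f,[.3,.4,.4,.3]+[0]*(len(fr)-4));print(name,np.sqrt((b.fun**2).mean()).round(4),b.x.round(3))
E
```

```text
none 0.0131 [0.242 0.57  0.385 0.346]
shx 0.0126 [ 0.27   0.59   0.408  0.384 -0.029]
shy 0.0051 [ 0.257  0.566  0.38   0.359 -0.022]
shxy 0.0051 [ 0.264  0.571  0.386  0.369 -0.008 -0.022]
ely 0.0011 [ 0.251  0.575  0.382  0.363 -0.007 -0.018]
wry 0.002 [ 0.245  0.579  0.383  0.363 -0.026  0.002]
y3 0.0011 [ 0.251  0.575  0.382  0.363 -0.007 -0.018  0.   ]
x 0.0115 [ 0.248  0.582  0.374  0.381 -0.023  0.016 -0.016 -0.004]
elx 0.012 [ 0.262  0.585  0.39   0.376  0.018 -0.029]
elw 0.0118 [ 0.219  0.569  0.356  0.351  0.017 -0.022]
```

```bash
cat >> kin.py <<'E'
L0=np.array([.251,.575,.382,.363,0,-.007,0,-.018,0,0,0])
MID=(LO+HI)/2;HW=(HI-LO)/2
def ik(P,Ro,q0,w=.003,ref=None):
    ref=MID if ref is None else ref
    def f(q):
        p,T=fk(q,L0);return np.r_[(p-P)*10,(T.inv()*Ro).as_rotvec()*3,w*(q-ref)/HW]
    b=least_squares(f,np.clip(q0,LO+.01,HI-.01),bounds=(LO,HI));p,T=fk(b.x,L0)
    return b.x,np.linalg.norm(p-P),(T.inv()*Ro).magnitude()
E
python3 - <<'E'
from kin import *
rng=np.random.default_rng(0)
for nm,az,pt,pg in[('R',-90,25,None),('R40',-90,40,None),('F',10,25,None),('F0',0,35,None),('Rdiag',-50,30,None)]:
  for half in(0,180):
    o=ori(az,pt);z=o.as_matrix()[:,2]
    G1=np.array([.488,-.116,.058]);
    d=np.array([z[0],z[1],0]);  # pour dir: left of tool heading
    pd=np.array([-z[1],z[0]])/np.hypot(z[0],z[1])
    G2=np.array([*(np.array([.531,.094])-.03*pd),.24])
    sols=[]
    for k in range(12):
        q0=rng.uniform(LO,HI);q0[5]=1;
        q,e,a=ik(G1+.019*z,ori(az,pt,half),q0)
        if e>.004 or a>.03:continue
        qu,e1,a1=ik(G2+.019*z,ori(az,pt,half),q,.003,q)
        qm,e1,a1=ik(G2+.019*z,ori(az,pt,half-65),qu,.003,qu)
        q2,e2,a2=ik(G2+.019*z,ori(az,pt,half-130),qm,.003,qm)
        mg=lambda q:np.min(np.minimum(q-LO,HI-q))
        sols.append((round(e2+a2,3),-round(min(mg(q),mg(q2)),2),q.round(2).tolist(),q2.round(2).tolist()))
    sols.sort();print(nm,half,len(sols));[print('  ',s) for s in sols[:2]]
E
```

```text
R 0 9
   (np.float64(0.0), np.float64(-0.0), [-1.09, 1.54, 1.34, 2.05, -0.53, 0.61, -2.89], [-1.26, 1.05, 1.11, 1.68, 0.19, 1.25, -1.23])
   (np.float64(0.0), np.float64(-0.0), [-1.09, 1.54, 1.34, 2.05, -0.53, 0.61, -2.89], [-1.26, 1.05, 1.11, 1.68, 0.19, 1.25, -1.23])
R 180 7
   (np.float64(0.0), np.float64(-0.39), [-0.49, 0.96, 0.09, 2.04, 1.06, 1.13, -1.4], [-0.83, 0.76, 0.19, 1.67, 0.69, 1.57, 1.31])
   (np.float64(0.0), np.float64(-0.39), [-0.49, 0.96, 0.09, 2.04, 1.06, 1.13, -1.4], [-0.83, 0.76, 0.19, 1.67, 0.69, 1.57, 1.31])
R40 0 10
   (np.float64(0.0), np.float64(-0.0), [-0.97, 1.23, 1.18, 2.1, -0.44, 0.49, -2.89], [-1.23, 0.89, 1.11, 1.71, 0.08, 1.19, -1.14])
   (np.float64(0.0), np.float64(-0.0), [-0.97, 1.23, 1.18, 2.1, -0.44, 0.49, -2.89], [-1.23, 0.89, 1.11, 1.71, 0.08, 1.19, -1.14])
R40 180 5
   (np.float64(0.0), np.float64(-0.41), [-0.29, 0.81, -0.08, 2.09, 1.08, 1.03, -1.31], [-0.65, 0.62, -0.02, 1.69, 0.66, 1.49, 1.31])
   (np.float64(0.0), np.float64(-0.41), [-0.29, 0.81, -0.08, 2.09, 1.08, 1.03, -1.31], [-0.65, 0.62, -0.02, 1.69, 0.66, 1.49, 1.31])
F 0 0
F 180 0
F0 0 0
F0 180 0
Rdiag 0 0
Rdiag 180 0
```

```bash
cat >> kin.py <<'E'
def mg(q):return round(float(np.min(np.minimum(q-LO,HI-q))),2)
def chain(poses,q):
    for tag,P,o in poses:
        q,e,a=ik(P,o,q,.01,q);q,e,a=ik(P,o,q,.0005,q);print('  sim',tag,q.round(2).tolist(),'err',round(e,4),round(a,3),'margin',mg(q))
    return q
G1=np.array([.488,-.116,.062])
E
python3 - <<'E'
from kin import *
P,Q,s=now()
up=ori(-75,90,180);g=ori(-75,40,180);zg=g.as_matrix()[:,2]
T=G1+.019*zg;print('T',T)
A=np.array([.41,-.08,.33]);B=T+[-.02,.07,.11]
rel(P,Q,A,up,'A')
rel(A,up,B,g,'B from A'); rel(B,g,T,g,'T from B')
pp=lambda ro,p:ori(-95,p,180+ro)
G2=np.array([.495,.094,.24])
po=[('A',A,up),('B',B,g),('T',T,g),('lift',T+[0,.05,.15],g)]
for ro,p in[(0,30),(-40,15),(-80,15),(-125,15)]:
    o=pp(ro,p);po.append((f'pour{ro}',G2+.019*o.as_matrix()[:,2],o))
chain(po,np.array([-.15,.06,.3,1.84,-.02,1.24,.3]))
E
```

```text
T [ 0.49176707 -0.1300589   0.04978704]
A xyz [0.745, -0.758, -1.073] ang [0.142, -0.244, -0.514]
B from A xyz [0.027, 0.54, 1.418] ang [0.0, -0.278, 0.0]
T from B xyz [0.312, 0.01, 1.054] ang [0.0, 0.0, 0.0]
  sim A [-0.13, 0.1, 0.3, 1.82, -0.03, 1.22, 0.44] err 0.0 0.0 margin 0.34
  sim B [-0.6, 0.55, 0.09, 2.19, 1.0, 1.0, -1.08] err 0.0 0.0 margin 0.31
  sim T [-0.36, 0.77, -0.02, 2.26, 1.37, 0.9, -1.44] err 0.0 0.0 margin 0.24
  sim lift [-0.53, 0.48, 0.08, 2.13, 1.0, 1.05, -0.95] err 0.0 0.0 margin 0.37
  sim pour0 [-0.88, 0.75, 0.34, 1.64, 0.55, 1.52, -0.88] err 0.0 0.0 margin 0.44
  sim pour-40 [-0.92, 0.89, 0.36, 1.61, 0.64, 1.65, -0.24] err 0.0 0.0 margin 0.31
  sim pour-80 [-0.89, 0.88, 0.31, 1.61, 0.66, 1.67, 0.44] err 0.0 0.0 margin 0.29
  sim pour-125 [-0.86, 0.88, 0.25, 1.61, 0.68, 1.69, 1.19] err 0.0 0.0 margin 0.27
```

Call:
send_rows(
  increments=[
    {"xyz": [0.05, -0.1, -0.3], "angular": [0.014, -0.024, -0.051], "grip": 1},
    {"xyz": [0.1, -0.2, -0.6], "angular": [0.028, -0.049, -0.103], "grip": 1},
    {"xyz": [0.2, -0.3, -0.9], "angular": [0.043, -0.073, -0.154], "grip": 1},
    {"xyz": [0.35, -0.4, -1.0], "angular": [0.057, -0.098, -0.206], "grip": 1},
    {"xyz": [0.5, -0.5, -1.0], "angular": [0.071, -0.122, -0.257], "grip": 1},
    {"xyz": [0.6, -0.6, -1.0], "angular": [0.085, -0.146, -0.308], "grip": 1},
    {"xyz": [0.75, -0.76, -1.0], "angular": [0.1, -0.171, -0.36], "grip": 1},
    {"xyz": [0.75, -0.76, -1.0], "angular": [0.114, -0.195, -0.411], "grip": 1},
    {"xyz": [0.75, -0.76, -1.0], "angular": [0.128, -0.22, -0.463], "grip": 1},
    {"xyz": [0.75, -0.76, -1.0], "angular": [0.142, -0.244, -0.514], "grip": 1},
  ],
)

```text
t: 6.1
tcp_pos: [0.4164, -0.077, 0.325]
tool_rot: [-0.002, 0.606, 0.795, -0.001]
contact_force: [0.6, 0.2, -0.1]
finger_gap: 0.0854
grasp_force: 0.0
```

```bash
python3 - <<'E'
from kin import *
P,Q,s=now();print(P,s['t'],np.round(s['q'],2),Q.as_matrix()[:,2])
g=ori(-75,40,180);zg=g.as_matrix()[:,2];T=G1+.019*zg
rel(P,Q,T+[-.02,.07,.15],g,'B+')
rel(P,Q,[.44,-.06,.28],ori(-75,65,180),'mid')
E
```

```text
[ 0.41638857 -0.07703122  0.32498872] 6.1 [-0.83  0.25  1.23  1.82 -0.25  1.25  0.74] [-0.00355052  0.00116472 -0.99999302]
B+ xyz [0.012, 0.486, 1.042] ang [-0.0, -0.278, 0.002]
mid xyz [0.084, 0.229, 0.374] ang [-0.001, -0.14, 0.002]
```

```bash
python3 - <<'E'
from kin import *
P,Q,s=now()
g=ori(-75,40,180);zg=g.as_matrix()[:,2];T=G1+.019*zg
po=[('mid',np.array([.44,-.06,.28]),ori(-75,65,180)),('B',T+[-.02,.07,.15],g),('T',T,g),('lift',T+[0,.05,.15],g)]
G2=np.array([.495,.094,.24])
for ro,p in[(0,30),(-40,15),(-80,15),(-125,15)]:
    o=ori(-95,p,180+ro);po.append((f'pour{ro}',G2+.019*o.as_matrix()[:,2],o))
print(fk(s['q'],L0)[0]-P)
chain(po,np.array(s['q']))
E
```

```text
[ 0.00094678 -0.00064645  0.00028229]
  sim mid [-1.19, 0.33, 1.22, 2.01, 0.14, 0.91, 0.17] err 0.0 0.0 margin 0.13
  sim B [-1.15, 0.67, 0.96, 2.16, 0.57, 0.67, -0.5] err 0.0 0.0 margin 0.34
  sim T [-0.76, 0.88, 0.61, 2.27, 1.23, 0.44, -1.28] err 0.0 0.0 margin 0.23
  sim lift [-1.02, 0.62, 0.83, 2.14, 0.69, 0.7, -0.59] err 0.0 0.0 margin 0.36
  sim pour0 [-1.16, 0.92, 0.92, 1.64, 0.26, 1.34, -0.51] err 0.0 0.0 margin 0.43
  sim pour-40 [-1.15, 1.04, 0.85, 1.62, 0.4, 1.45, 0.08] err 0.0 0.0 margin 0.5
  sim pour-80 [-1.13, 1.01, 0.79, 1.62, 0.44, 1.47, 0.73] err 0.0 0.0 margin 0.49
  sim pour-125 [-1.1, 0.99, 0.72, 1.61, 0.48, 1.5, 1.46] err 0.0 0.0 margin 0.46
```

Call:
send_rows(
  increments=[
    {"xyz": [0.02, 0.1, 0.15], "angular": [0, -0.05, 0], "grip": 1},
    {"xyz": [0.04, 0.2, 0.3], "angular": [0, -0.1, 0], "grip": 1},
    {"xyz": [0.03, 0.3, 0.5], "angular": [0, -0.15, 0], "grip": 1},
    {"xyz": [0.02, 0.4, 0.75], "angular": [0, -0.2, 0], "grip": 1},
    {"xyz": [0.01, 0.49, 1.0], "angular": [0, -0.25, 0], "grip": 1},
    {"xyz": [0.01, 0.49, 1.0], "angular": [0, -0.28, 0], "grip": 1},
    {"xyz": [0.01, 0.49, 1.0], "angular": [0, -0.28, 0], "grip": 1},
  ],
)

```text
t: 6.98
tcp_pos: [0.4719, -0.0598, 0.2032]
tool_rot: [0.335, 0.549, 0.719, -0.262]
contact_force: [0.4, 0.0, -0.5]
finger_gap: 0.086
grasp_force: 0.0
```

```bash
python3 - <<'E'
from kin import *
P,Q,s=now();print(P,s['t'],np.round(s['q'],2),Q.as_matrix()[:,2])
g=ori(-75,40,180);zg=g.as_matrix()[:,2];T=G1+.019*zg
rel(P,Q,T-.085*zg,g,'pre');rel(P,Q,T,g,'T')
pre=T-.085*zg;print(pre)
E
```

```text
[ 0.47193931 -0.05978106  0.20318064] 6.975 [-1.26  0.86  1.3   2.15  0.09  0.56  0.05] [ 0.19391613 -0.74467234 -0.63863889]
pre xyz [0.591, 0.015, 0.576] ang [-0.002, 0.002, 0.002]
T xyz [0.595, 0.019, 1.285] ang [-0.002, 0.002, 0.002]
[ 0.47491439 -0.06716382  0.10442398]
```

Call:
send_rows(
  increments=[
    {"xyz": [0.2, 0.01, 0.2], "angular": [0, 0, 0], "grip": 1},
    {"xyz": [0.4, 0.015, 0.4], "angular": [0, 0, 0], "grip": 1},
    {"xyz": [0.59, 0.015, 0.575], "angular": [0, 0, 0], "grip": 1},
    {"xyz": [0.59, 0.015, 0.575], "angular": [0, 0, 0], "grip": 1},
  ],
)

```text
t: 7.48
tcp_pos: [0.4752, -0.0689, 0.106]
tool_rot: [0.333, 0.553, 0.718, -0.26]
contact_force: [-0.2, -0.0, 0.5]
finger_gap: 0.0854
grasp_force: 0.0
```

```bash
python3 - <<'E'
from kin import *
P,Q,s=now();print(P,s['t'],np.round(s['q'],2),Q.as_matrix()[:,2])
g=ori(-75,40,180);zg=g.as_matrix()[:,2];T=G1+.019*zg
rel(P,Q,T,g,'T')
p,d=r.snapshot('scene');cv2.imwrite('pics/s5.png',p[130:370,200:400,::-1].repeat(2,0).repeat(2,1))
E
```

```text
[ 0.47523907 -0.06889726  0.10596442] 7.475 [-1.14  1.    1.14  2.23 -0.    0.35 -0.01] [ 0.19168801 -0.74158531 -0.64288952]
T xyz [0.019, 0.006, 0.705] ang [-0.002, -0.0, -0.0]
```

View pics/s5.png

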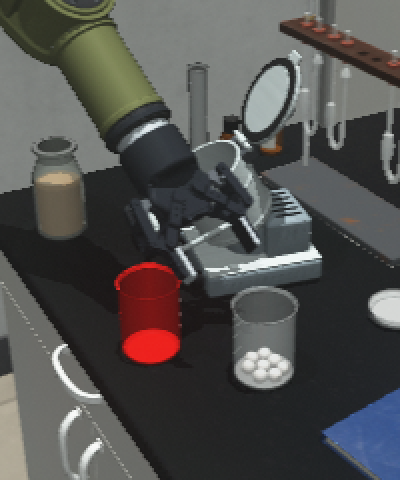

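The gripper straddles the approach line behind and above the beaker at crop (265,320) and clears the red one at (148,300). I go in and close.

Call:
send_rows(
  increments=[
    {"xyz": [0.01, 0.0, 0.15], "angular": [0, 0, 0], "grip": 1},
    {"xyz": [0.01, 0.005, 0.3], "angular": [0, 0, 0], "grip": 1},
    {"xyz": [0.02, 0.005, 0.45], "angular": [0, 0, 0], "grip": 1},
    {"xyz": [0.02, 0.005, 0.6], "angular": [0, 0, 0], "grip": 1},
    {"xyz": [0.02, 0.005, 0.7], "angular": [0, 0, 0], "grip": 1},
    {"xyz": [0.02, 0.005, 0.7], "angular": [0, 0, 0], "grip": 1},
  ],
)

```text
t: 8.28
tcp_pos: [0.4897, -0.1292, 0.0551]
tool_rot: [0.334, 0.555, 0.715, -0.263]
contact_force: [-1.0, -0.6, 0.3]
finger_gap: 0.0855
grasp_force: 0.0
```

```bash
python3 - <<'E'
from kin import *
P,Q,s=now();print(P,s['t'],np.round(s['q'],2),Q.as_matrix()[:,2],s['contact_force'])
g=ori(-75,40,180);zg=g.as_matrix()[:,2];T=G1+.019*zg
rel(P,Q,T,g,'T')
E
```

```text
[ 0.48972879 -0.12916852  0.05507945] 8.275 [-0.93  1.02  0.95  2.27  0.64  0.19 -0.66] [ 0.18542522 -0.74659494 -0.63891587] [-1.02446262 -0.55657146  0.31589993]
T xyz [0.027, 0.015, 0.037] ang [-0.004, 0.002, -0.001]
```

Call:
send_rows(
  increments=[
    {"xyz": [0.0, 0.0, 0.0], "angular": [0, 0, 0], "grip": 0.7},
    {"xyz": [0, 0, 0], "angular": [0, 0, 0], "grip": 0.6},
    {"xyz": [0, 0, 0], "angular": [0, 0, 0], "grip": 0.5},
    {"xyz": [0, 0, 0], "angular": [0, 0, 0], "grip": 0.4},
    {"xyz": [0, 0, 0], "angular": [0, 0, 0], "grip": 0.4},
    {"xyz": [0, 0, 0], "angular": [0, 0, 0], "grip": 0.4},
  ],
  grip_force=45,
)

```text
t: 9.02
tcp_pos: [0.4898, -0.1287, 0.0552]
tool_rot: [0.334, 0.555, 0.715, -0.263]
contact_force: [0.9, 2.6, 7.7]
finger_gap: 0.0702
grasp_force: 48.3
```

```bash
python3 - <<'E'
from kin import *
P,Q,s=now();print(P,s['t'],np.round(s['q'],2),s['finger_gap'],s['grasp_force'],s['contact_force'])
G2=np.array([.495,.094,.24])
Rl=P+[0,.05,.16]
rel(P,Q,Rl,Q,'lift')
po=[('lift',Rl,Q)]
for ro,p in[(0,30),(-40,15),(-80,15),(-125,15)]:
    o=ori(-95,p,180+ro);po.append((f'pour{ro}',G2+.019*o.as_matrix()[:,2],o))
chain(po,np.array(s['q']))
E
```

```text
[ 0.4898081  -0.12872337  0.05519215] 9.025 [-0.93  1.02  0.95  2.27  0.62  0.19 -0.64] 0.07019045271029399 48.34330996469362 [0.9296684  2.60852323 7.73334811]
lift xyz [-0.769, 0.094, -1.163] ang [0.0, 0.0, 0.0]
  sim lift [-1.18, 0.78, 1.19, 2.11, 0.29, 0.6, -0.14] err 0.0 0.0 margin 0.16
  sim pour0 [-1.24, 1.04, 1.16, 1.64, 0.08, 1.3, -0.3] err 0.0 0.0 margin 0.19
  sim pour-40 [-1.22, 1.14, 1.06, 1.62, 0.27, 1.39, 0.24] err 0.0 0.0 margin 0.29
  sim pour-80 [-1.2, 1.1, 0.98, 1.62, 0.32, 1.41, 0.88] err 0.0 0.0 margin 0.37
  sim pour-125 [-1.17, 1.06, 0.91, 1.62, 0.37, 1.43, 1.6] err 0.0 0.0 margin 0.44
```

Call:
send_rows(
  increments=[
    {"xyz": [-0.16, 0.0, -0.14], "angular": [0, 0, 0], "grip": 0.4},
    {"xyz": [-0.32, 0.02, -0.3], "angular": [0, 0, 0], "grip": 0.4},
    {"xyz": [-0.48, 0.05, -0.6], "angular": [0, 0, 0], "grip": 0.4},
    {"xyz": [-0.64, 0.08, -0.8], "angular": [0, 0, 0], "grip": 0.4},
    {"xyz": [-0.77, 0.09, -1.0], "angular": [0, 0, 0], "grip": 0.4},
    {"xyz": [-0.77, 0.09, -1.0], "angular": [0, 0, 0], "grip": 0.4},
  ],
)

```text
t: 9.78
tcp_pos: [0.4921, -0.0923, 0.2014]
tool_rot: [0.331, 0.556, 0.716, -0.261]
contact_force: [0.2, -0.0, -3.1]
finger_gap: 0.0702
grasp_force: 52.0
```

```bash
python3 - <<'E'
from kin import *
P,Q,s=now();print(P,s['t'],np.round(s['q'],2),s['finger_gap'],s['grasp_force'],s['contact_force'])
G2=np.array([.495,.094,.255])
o=ori(-90,25,180);rel(P,Q,G2+.019*o.as_matrix()[:,2],o,'pour0')
E
```

```text
[ 0.49207934 -0.09230647  0.20138033] 9.775 [-1.04  0.66  0.95  2.13  0.61  0.64 -0.47] 0.07018576531576896 51.95227787058684 [ 0.17436146 -0.04112744 -3.10315977]
pour0 xyz [0.583, 0.368, -1.287] ang [0.066, -0.083, 0.044]
```

Call:
send_rows(
  increments=[
    {"xyz": [-0.1, 0.05, -0.3], "angular": [0.013, -0.016, 0.009], "grip": 0.4},
    {"xyz": [-0.1, 0.1, -0.6], "angular": [0.026, -0.033, 0.018], "grip": 0.4},
    {"xyz": [0.0, 0.15, -0.8], "angular": [0.04, -0.05, 0.026], "grip": 0.4},
    {"xyz": [0.2, 0.25, -0.95], "angular": [0.053, -0.066, 0.035], "grip": 0.4},
    {"xyz": [0.4, 0.36, -1.0], "angular": [0.066, -0.083, 0.044], "grip": 0.4},
    {"xyz": [0.4, 0.36, -1.0], "angular": [0.066, -0.083, 0.044], "grip": 0.4},
  ],
)

```text
t: 10.52
tcp_pos: [0.5043, 0.0393, 0.2353]
tool_rot: [0.379, 0.593, 0.598, -0.384]
contact_force: [0.3, -0.8, -2.3]
finger_gap: 0.0697
grasp_force: 52.6
```

```bash
python3 - <<'E'
from kin import *
P,Q,s=now();print(P,s['t'],np.round(s['q'],2),s['finger_gap'],s['grasp_force'],s['contact_force'])
G2=np.array([.495,.094,.242])
po=[]
for ro,p in[(0,25),(-30,20),(-60,15),(-75,15),(-85,15),(-95,15),(-105,15),(-120,12)]:
    o=ori(-90,p,180+ro);T=G2+.019*o.as_matrix()[:,2];po.append((f'pour{ro}',T,o));rel(P,Q,T,o,f'pour{ro}')
chain(po,np.array(s['q']))
E
```

```text
[0.50431271 0.03929967 0.23527541] 10.525 [-1.16  0.92  0.92  1.74  0.39  1.23 -0.53] 0.06971158273770194 52.620656808576314 [ 0.31020714 -0.76600506 -2.3449612 ]
pour0 xyz [0.141, -0.077, -0.279] ang [-0.0, 0.001, 0.003]
pour-30 xyz [0.128, -0.077, -0.28] ang [0.007, -0.026, -0.163]
pour-60 xyz [0.114, -0.077, -0.281] ang [0.028, -0.049, -0.329]
pour-75 xyz [0.114, -0.077, -0.281] ang [0.035, -0.046, -0.412]
pour-85 xyz [0.114, -0.077, -0.281] ang [0.04, -0.044, -0.468]
pour-95 xyz [0.114, -0.077, -0.281] ang [0.045, -0.041, -0.523]
pour-105 xyz [0.114, -0.077, -0.281] ang [0.049, -0.038, -0.579]
pour-120 xyz [0.106, -0.077, -0.283] ang [0.074, -0.043, -0.66]
  sim pour0 [-1.21, 0.95, 0.93, 1.69, 0.33, 1.29, -0.52] err 0.0 0.0 margin 0.42
  sim pour-30 [-1.2, 0.98, 0.88, 1.69, 0.4, 1.34, -0.07] err 0.0 0.0 margin 0.47
  sim pour-60 [-1.19, 1.01, 0.83, 1.68, 0.46, 1.38, 0.39] err 0.0 0.0 margin 0.52
  sim pour-75 [-1.18, 1.0, 0.81, 1.68, 0.47, 1.39, 0.64] err 0.0 0.0 margin 0.54
  sim pour-85 [-1.17, 0.99, 0.79, 1.68, 0.48, 1.4, 0.8] err 0.0 0.0 margin 0.56
  sim pour-95 [-1.16, 0.98, 0.78, 1.68, 0.49, 1.4, 0.97] err 0.0 0.0 margin 0.56
  sim pour-105 [-1.16, 0.98, 0.76, 1.68, 0.5, 1.41, 1.13] err 0.0 0.0 margin 0.55
  sim pour-120 [-1.15, 1.0, 0.74, 1.68, 0.53, 1.44, 1.36] err 0.0 0.0 margin 0.52
```

```bash
cat >> kin.py <<'E'
QG=R.from_quat([.555,.715,-.263,.334])   # grasp orientation, beaker upright
def tilt(yaw,d,tau):
    d=np.radians(d);k=np.array([-np.sin(d),np.cos(d),0])
    return R.from_rotvec(k*np.radians(tau))*R.from_euler('z',yaw,degrees=True)*QG
def grasp_for_lip(lip,d,tau,h=.025,rad=.034):
    d=np.radians(d);t=np.radians(tau);D=np.array([np.cos(d),np.sin(d),0]);Z=np.array([0,0,1.])
    return lip-h*(D*np.sin(t)+Z*np.cos(t))-rad*(D*np.cos(t)-Z*np.sin(t))
E
python3 - <<'E'
from kin import *
P,Q,s=now()
q0=np.array(s['q']);print((Q*QG.inv()).as_rotvec())
lip=np.array([.527,.094,.205])
for yaw in(-40,-20,0,20):
  for d in(-10,10,30,50,70):
    q=q0;m=9;ok=0
    for tau in range(20,126,15):
        o=tilt(yaw,d,tau);G=grasp_for_lip(lip,d,tau);q,e,a=ik(G+.019*o.as_matrix()[:,2],o,q,.002,q);m=min(m,mg(q));ok=max(ok,e+a)
    if ok<.03:print(yaw,d,'margin',m,'err',round(ok,3),'back',(-o.as_matrix()[:,2]).round(2),'G',G.round(3),q.round(2))
E
```

```text
[-0.26001699 -0.02868043 -0.24172257]
-40 30 margin 0.0 err 0.0 back [-0.08  0.45 -0.89] G [0.526 0.094 0.247] [-0.99  1.67  0.77  1.74  1.04  1.89  0.38]
-40 50 margin 0.0 err 0.0 back [-0.08  0.19 -0.98] G [0.526 0.093 0.247] [-0.93  1.82  0.87  1.78  1.09  1.95 -0.24]
-40 70 margin 0.0 err 0.0 back [ 0.1   0.05 -0.99] G [0.527 0.093 0.247] [-0.87  1.97  1.13  1.65  0.99  1.96 -0.71]
-20 10 margin 0.0 err 0.0 back [ 0.27  0.8  -0.54] G [0.526 0.094 0.247] [-0.97  1.5   0.86  1.41  0.69  1.92  1.33]
-20 30 margin 0.13 err 0.0 back [-0.08  0.67 -0.74] G [0.526 0.094 0.247] [-1.04  1.54  0.71  1.71  0.97  1.81  0.68]
-20 50 margin 0.2 err 0.0 back [-0.23  0.4  -0.89] G [0.526 0.093 0.247] [-1.06  1.72  0.8   1.88  1.1   1.76  0.03]
-20 70 margin 0.13 err 0.0 back [-0.14  0.15 -0.98] G [0.527 0.093 0.247] [-1.    1.92  0.98  1.84  1.09  1.8  -0.55]
0 10 margin 0.0 err 0.0 back [ 0.41  0.85 -0.32] G [0.526 0.094 0.247] [-0.94  1.44  0.92  1.28  0.52  1.96  1.62]
0 30 margin 0.26 err 0.0 back [-0.02  0.84 -0.54] G [0.526 0.094 0.247] [-1.09  1.44  0.77  1.64  0.83  1.7   1.04]
0 50 margin 0.41 err 0.0 back [-0.31  0.6  -0.74] G [0.526 0.093 0.247] [-1.18  1.61  0.78  1.91  1.06  1.55  0.37]
0 70 margin 0.2 err 0.0 back [-0.35  0.29 -0.89] G [0.527 0.093 0.247] [-1.15  1.85  0.9   2.    1.16  1.57 -0.32]
20 10 margin 0.0 err 0.018 back [ 0.57  0.81 -0.11] G [0.526 0.094 0.247] [-0.94  1.55  1.35  1.17  0.15  1.96  2.13]
20 30 margin 0.25 err 0.0 back [ 0.1   0.94 -0.32] G [0.526 0.094 0.247] [-1.07  1.34  0.79  1.53  0.68  1.71  1.37]
20 50 margin 0.48 err 0.0 back [-0.31  0.78 -0.54] G [0.526 0.093 0.247] [-1.23  1.45  0.77  1.89  0.98  1.45  0.73]
20 70 margin 0.35 err 0.0 back [-0.49  0.46 -0.74] G [0.527 0.093 0.247] [-1.25  1.7   0.82  2.11  1.23  1.4  -0.07]
```

```bash
python3 - <<'E'
from kin import *
P,Q,s=now()
q0=np.array(s['q'])
lip=np.array([.527,.094,.205])
for yaw in(10,25,40,60,80,100):
  for d in(-30,-15,0,15,30,45,60,90):
    q=q0;m=9;ok=0
    for tau in range(15,113,16):
        o=tilt(yaw,d,tau);G=grasp_for_lip(lip,d,tau);q,e,a=ik(G+.019*o.as_matrix()[:,2],o,q,.002,q);m=min(m,mg(q));ok=max(ok,e+a)
        if tau<20:qs=q
    b=-o.as_matrix()[:,2]
    if ok<.03 and b[2]>-.3 and m>.1:print(yaw,d,'margin',m,'err',round(ok,3),tau,'back',b.round(2),'G',G.round(3),qs.round(2),q.round(2))
E
```

```text
25 30 margin 0.27 err 0.0 111 back [ 0.17  0.98 -0.12] G [0.517 0.088 0.246] [-1.13  0.62  0.59  2.08  0.75  0.83 -0.4 ] [-1.05  1.24  0.78  1.49  0.57  1.69  1.27]
40 30 margin 0.22 err 0.0 111 back [0.26 0.96 0.06] G [0.517 0.088 0.246] [-1.05  0.49  0.46  2.23  1.04  0.7  -0.48] [-0.98  1.14  0.73  1.42  0.49  1.74  1.44]
40 45 margin 0.25 err 0.0 111 back [-0.09  0.99 -0.12] G [0.519 0.086 0.246] [-1.04  0.52  0.44  2.25  1.15  0.73 -0.6 ] [-1.16  1.18  0.74  1.7   0.71  1.47  1.12]
60 -30 margin 0.11 err 0.0 111 back [ 0.66 -0.59  0.47] G [0.517 0.1   0.246] [-0.77  0.28  0.27  2.39  1.58  0.33 -0.75] [ 0.29  0.88 -0.38  1.31 -0.43  1.8   1.1 ]
60 30 margin 0.11 err 0.0 111 back [0.41 0.87 0.27] G [0.517 0.088 0.246] [-0.87  0.34  0.32  2.39  1.5   0.5  -0.58] [-0.84  1.04  0.61  1.32  0.38  1.84  1.63]
```

```bash
python3 - <<'E'
from kin import *
P,Q,s=now();q=np.array(s['q'])
lip=np.array([.520,.087,.21]);po=[]
for tau in(70,80,88,96,104,112):
    o=tilt(37,40,tau);T=grasp_for_lip(lip,40,tau)+.019*o.as_matrix()[:,2];po.append((tau,T,o))
    if tau==70:
        rel(P,Q,T,o,70);print(np.degrees((Q.inv()*o).magnitude()))
        v=(Q.inv()*o).as_rotvec()
        for f in(0,.25,.5,.75,1):
            oo=Q*R.from_rotvec(v*f);u=(oo*QG.inv()).apply([0,0,1]);po.insert(int(f*4),(f'f{f} u{u.round(2)}',P+f*(T-P),oo)) if f<1 else 0
        P1,Q1=T,o
    else: rel(P1,Q1,T,o,tau)
chain(po,q)
E
```

```text
70 xyz [0.092, -0.082, -0.026] ang [-0.002, -0.033, -0.456]
82.32256284578534
80 xyz [-0.032, -0.049, -0.039] ang [0.035, 0.011, -0.042]
88 xyz [-0.063, -0.082, -0.073] ang [0.063, 0.019, -0.076]
96 xyz [-0.098, -0.108, -0.109] ang [0.09, 0.028, -0.109]
104 xyz [-0.136, -0.127, -0.145] ang [0.118, 0.037, -0.143]
112 xyz [-0.177, -0.139, -0.182] ang [0.146, 0.045, -0.176]
  sim f0 u[0.   0.26 0.97] [-1.16, 0.93, 0.92, 1.73, 0.38, 1.23, -0.53] err 0.0 0.0 margin 0.43
  sim f0.25 u[0.27 0.3  0.91] [-1.16, 0.92, 0.88, 1.74, 0.42, 1.25, -0.22] err 0.0 0.0 margin 0.47
  sim f0.5 u[0.49 0.38 0.78] [-1.16, 0.92, 0.84, 1.76, 0.46, 1.25, 0.09] err 0.0 0.0 margin 0.51
  sim f0.75 u[0.65 0.49 0.58] [-1.16, 0.91, 0.8, 1.78, 0.5, 1.25, 0.39] err 0.0 0.0 margin 0.55
  sim 70 [-1.15, 0.89, 0.75, 1.8, 0.53, 1.25, 0.7] err 0.0 0.0 margin 0.6
  sim 80 [-1.15, 0.97, 0.77, 1.75, 0.53, 1.33, 0.84] err 0.0 0.0 margin 0.58
  sim 88 [-1.15, 1.03, 0.79, 1.71, 0.55, 1.39, 0.95] err 0.0 0.0 margin 0.56
  sim 96 [-1.14, 1.09, 0.79, 1.68, 0.57, 1.44, 1.05] err 0.0 0.0 margin 0.52
  sim 104 [-1.14, 1.14, 0.8, 1.66, 0.6, 1.48, 1.15] err 0.0 0.0 margin 0.48
  sim 112 [-1.14, 1.2, 0.8, 1.65, 0.63, 1.51, 1.24] err 0.0 0.0 margin 0.45
```

Call:
send_rows(
  increments=[
    {"xyz": [0.01, -0.01, 0], "angular": [0, -0.003, -0.05], "grip": 0.4},
    {"xyz": [0.02, -0.02, 0], "angular": [0, -0.007, -0.1], "grip": 0.4},
    {"xyz": [0.03, -0.03, -0.01], "angular": [0, -0.01, -0.15], "grip": 0.4},
    {"xyz": [0.04, -0.04, -0.01], "angular": [0, -0.015, -0.2], "grip": 0.4},
    {"xyz": [0.05, -0.05, -0.015], "angular": [0, -0.018, -0.25], "grip": 0.4},
    {"xyz": [0.06, -0.06, -0.02], "angular": [0, -0.022, -0.3], "grip": 0.4},
    {"xyz": [0.07, -0.07, -0.02], "angular": [0, -0.026, -0.35], "grip": 0.4},
    {"xyz": [0.08, -0.08, -0.025], "angular": [0, -0.03, -0.41], "grip": 0.4},
    {"xyz": [0.09, -0.08, -0.025], "angular": [-0.002, -0.033, -0.456], "grip": 0.4},
    {"xyz": [0.09, -0.08, -0.025], "angular": [-0.002, -0.033, -0.456], "grip": 0.4},
  ],
)

```text
t: 11.78
tcp_pos: [0.4933, 0.0424, 0.2311]
tool_rot: [0.064, 0.038, 0.823, -0.564]
contact_force: [-0.2, -0.9, -2.8]
finger_gap: 0.0698
grasp_force: 52.9
```

```bash
python3 - <<'E'
from kin import *
P,Q,s=now();print(P,s['t'],s['finger_gap'],s['grasp_force'])
for tau in(80,88,96,104,112):
    o=tilt(37,40,tau);rel(P,Q,grasp_for_lip(np.array([.520,.087,.21]),40,tau)+.019*o.as_matrix()[:,2],o,tau)
a=r.snapshot('scene')[0];b=r.snapshot('top')[0]
a=cv2.resize(a[130:280,230:380],(400,400));b=cv2.resize(b[180:280,240:340],(400,400))
cv2.imwrite('pics/s6.png',np.hstack([a,b])[:,:,::-1])
E
```

```text
[0.49332281 0.04238245 0.23111104] 11.775 0.0698470580840083 52.89097282307921
80 xyz [-0.035, -0.0, -0.059] ang [0.035, 0.01, -0.044]
88 xyz [-0.066, -0.033, -0.093] ang [0.063, 0.018, -0.078]
96 xyz [-0.101, -0.059, -0.129] ang [0.091, 0.027, -0.111]
104 xyz [-0.14, -0.078, -0.166] ang [0.118, 0.036, -0.145]
112 xyz [-0.181, -0.089, -0.203] ang [0.146, 0.044, -0.178]
```

View pics/s6.png

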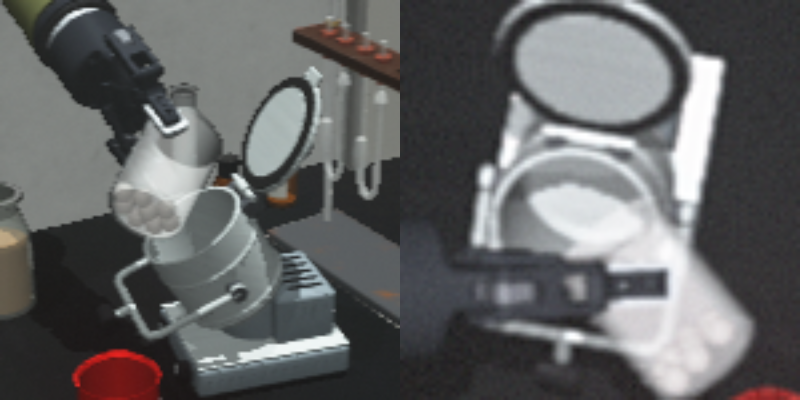

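The picture shows the beaker tilted with its rim over the front-right part of the mouth, about (630,230) in the right pane, and the balls still at its foot. I pour slowly about the lip.

Call:
send_rows(
  increments=[
    {"xyz": [-0.02, 0, -0.03], "angular": [0.017, 0.005, -0.022], "grip": 0.4},
    {"xyz": [-0.035, 0, -0.06], "angular": [0.035, 0.01, -0.044], "grip": 0.4},
    {"xyz": [-0.05, -0.015, -0.075], "angular": [0.049, 0.014, -0.061], "grip": 0.4},
    {"xyz": [-0.065, -0.035, -0.095], "angular": [0.063, 0.018, -0.078], "grip": 0.4},
    {"xyz": [-0.085, -0.045, -0.11], "angular": [0.077, 0.022, -0.095], "grip": 0.4},
    {"xyz": [-0.1, -0.06, -0.13], "angular": [0.091, 0.027, -0.111], "grip": 0.4},
    {"xyz": [-0.12, -0.07, -0.15], "angular": [0.105, 0.031, -0.128], "grip": 0.4},
    {"xyz": [-0.14, -0.08, -0.165], "angular": [0.118, 0.036, -0.145], "grip": 0.4},
    {"xyz": [-0.16, -0.085, -0.185], "angular": [0.132, 0.04, -0.162], "grip": 0.4},
    {"xyz": [-0.18, -0.09, -0.2], "angular": [0.146, 0.044, -0.178], "grip": 0.4},
  ],
)

```text
t: 13.12
tcp_pos: [0.5127, 0.0621, 0.2531]
tool_rot: [0.157, 0.136, -0.655, 0.727]
contact_force: [0.3, -0.0, -1.7]
finger_gap: 0.0699
grasp_force: 52.8
```

Call:
send_rows(
  increments=[
    {"xyz": [0, 0, 0], "angular": [0, 0, 0], "grip": 0.4},
    {"xyz": [0, 0, 0], "angular": [0.01, 0, -0.012], "grip": 0.4},
    {"xyz": [0, 0, 0], "angular": [0.02, 0.005, -0.02], "grip": 0.4},
    {"xyz": [0, 0, 0], "angular": [0.02, 0.005, -0.02], "grip": 0.4},
    {"xyz": [0, 0, 0], "angular": [0.02, 0.005, -0.02], "grip": 0.4},
  ],
)

```text
t: 13.75
tcp_pos: [0.5128, 0.0621, 0.2532]
tool_rot: [0.181, 0.156, -0.626, 0.742]
contact_force: [0.6, 0.1, -1.8]
finger_gap: 0.07
grasp_force: 52.8
```

```bash
python3 - <<'E'
from kin import *
P,Q,s=now();print(P,s['t'],np.round(s['q'],2),s['finger_gap'],s['contact_force'],(Q*QG.inv()).apply([0,0,1]))
a=r.snapshot('scene')[0];b=r.snapshot('top')[0]
a=cv2.resize(a[130:330,230:380],(400,533));b=cv2.resize(b[180:300,240:330],(400,533))
cv2.imwrite('pics/s7.png',np.hstack([a,b])[:,:,::-1])
E
```

```text
[0.51279092 0.06214448 0.25322017] 13.75 [-0.97  1.09  0.44  1.67  0.83  1.73  1.05] 0.06995733927331721 [ 0.57328335  0.12374902 -1.81419592] [ 0.68096317  0.57427649 -0.45441794]
```

View pics/s7.png

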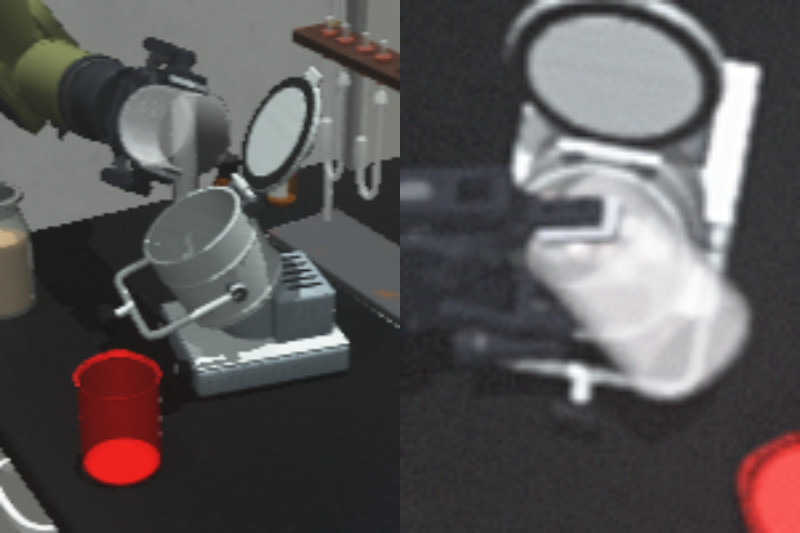

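The beaker is empty, the force dropped by 1.0 N (104 g), and no balls lie outside. Now I return the beaker.

```bash
python3 - <<'E'
from kin import *
P,Q,s=now();q=np.array(s['q'])
W=np.array([.495,.03,.27]);o1=tilt(0,40,30);Lf=np.array([.492,-.092,.2014]);Re=np.array([.4898,-.1287,.0545])
rel(P,Q,W,o1,'W');print(np.degrees((Q.inv()*o1).magnitude()))
v=(Q.inv()*o1).as_rotvec();po=[]
for f in(.25,.5,.75,1):
    oo=Q*R.from_rotvec(v*f);po.append((f'f{f} u{(oo*QG.inv()).apply([0,0,1]).round(2)}',P+f*(W-P),oo))
chain(po+[('Lf',Lf,QG),('Re',Re,QG)],q)
E
```

```text
W xyz [0.175, -0.012, 0.286] ang [-0.186, 0.067, 0.477]
92.89227452192482
  sim f0.25 u[ 0.82  0.57 -0.1 ] [-0.95, 1.05, 0.48, 1.61, 0.74, 1.72, 0.75] err 0.0 0.0 margin 0.24
  sim f0.5 u[0.81 0.52 0.28] [-0.94, 0.97, 0.49, 1.6, 0.67, 1.68, 0.43] err 0.0 0.0 margin 0.28
  sim f0.75 u[0.66 0.43 0.62] [-0.93, 0.86, 0.48, 1.64, 0.64, 1.6, 0.07] err 0.0 0.0 margin 0.36
  sim f1 u[0.38 0.32 0.87] [-0.94, 0.74, 0.45, 1.72, 0.65, 1.49, -0.32] err 0.0 0.0 margin 0.47
  sim Lf [-0.53, 0.48, 0.12, 2.13, 0.99, 1.04, -0.93] err 0.0 0.0 margin 0.37
  sim Re [-0.36, 0.77, -0.03, 2.25, 1.34, 0.92, -1.41] err 0.0 0.0 margin 0.25
```

Call:
send_rows(
  increments=[
    {"xyz": [0.02, 0, 0.03], "angular": [-0.02, 0.007, 0.053], "grip": 0.4},
    {"xyz": [0.04, 0, 0.06], "angular": [-0.041, 0.015, 0.106], "grip": 0.4},
    {"xyz": [0.06, 0, 0.09], "angular": [-0.062, 0.022, 0.159], "grip": 0.4},
    {"xyz": [0.08, 0, 0.12], "angular": [-0.083, 0.03, 0.212], "grip": 0.4},
    {"xyz": [0.1, 0, 0.16], "angular": [-0.103, 0.037, 0.265], "grip": 0.4},
    {"xyz": [0.12, 0, 0.2], "angular": [-0.124, 0.045, 0.318], "grip": 0.4},
    {"xyz": [0.14, -0.01, 0.24], "angular": [-0.145, 0.052, 0.371], "grip": 0.4},
    {"xyz": [0.16, -0.01, 0.27], "angular": [-0.165, 0.06, 0.424], "grip": 0.4},
    {"xyz": [0.175, -0.01, 0.285], "angular": [-0.186, 0.067, 0.477], "grip": 0.4},
    {"xyz": [0.175, -0.01, 0.285], "angular": [-0.186, 0.067, 0.477], "grip": 0.4},
  ],
)

```text
t: 15.1
tcp_pos: [0.4943, 0.0298, 0.2708]
tool_rot: [0.273, 0.429, 0.713, -0.483]
contact_force: [-0.1, 0.5, -0.8]
finger_gap: 0.0699
grasp_force: 52.7
```

```bash
python3 - <<'E'
from kin import *
P,Q,s=now();print(P,s['t'],np.round(s['q'],2))
rel(P,Q,[.492,-.092,.2],QG,'Lf')
rel(np.array([.492,-.092,.2]),QG,[.4898,-.1287,.0545],QG,'Re from Lf')
E
```

```text
[0.49426928 0.02984025 0.2707509 ] 15.1 [-1.12  0.84  0.82  1.74  0.5   1.34 -0.11]
Lf xyz [0.13, 0.084, 1.164] ang [-0.096, 0.072, 0.115]
Re from Lf xyz [0.747, -0.086, 0.999] ang [0.0, 0.0, 0.0]
```

Call:
send_rows(
  increments=[
    {"xyz": [0.03, 0.02, 0.3], "angular": [-0.024, 0.018, 0.029], "grip": 0.4},
    {"xyz": [0.06, 0.04, 0.6], "angular": [-0.048, 0.036, 0.058], "grip": 0.4},
    {"xyz": [0.1, 0.06, 0.9], "angular": [-0.072, 0.054, 0.086], "grip": 0.4},
    {"xyz": [0.13, 0.08, 1.0], "angular": [-0.096, 0.072, 0.115], "grip": 0.4},
    {"xyz": [0.13, 0.08, 1.0], "angular": [-0.096, 0.072, 0.115], "grip": 0.4},
  ],
)

```text
t: 15.72
tcp_pos: [0.491, -0.0755, 0.207]
tool_rot: [0.333, 0.555, 0.714, -0.266]
contact_force: [0.6, 0.3, -0.8]
finger_gap: 0.0699
grasp_force: 52.6
```

```bash
python3 - <<'E'
from kin import *
P,Q,s=now();print(P,s['t'],np.round(s['q'],2),(Q*QG.inv()).as_rotvec())
rel(P,Q,[.4898,-.1287,.085],QG,'above');rel(P,Q,[.4898,-.1287,.0555],QG,'Re')
E
```

```text
[ 0.4909939  -0.07545305  0.20698652] 15.725 [-1.08  0.67  0.95  2.11  0.57  0.69 -0.45] [-0.00417268  0.00447749 -0.00279662]
above xyz [0.513, -0.107, 0.978] ang [-0.002, 0.001, 0.001]
Re xyz [0.702, -0.104, 1.134] ang [-0.002, 0.001, 0.001]
```

Call:
send_rows(
  increments=[
    {"xyz": [0.1, -0.02, 0.25], "angular": [0, 0, 0], "grip": 0.4},
    {"xyz": [0.2, -0.05, 0.5], "angular": [0, 0, 0], "grip": 0.4},
    {"xyz": [0.35, -0.08, 0.75], "angular": [-0.002, 0.001, 0.001], "grip": 0.4},
    {"xyz": [0.51, -0.105, 0.98], "angular": [-0.002, 0.001, 0.001], "grip": 0.4},
    {"xyz": [0.51, -0.105, 0.98], "angular": [-0.002, 0.001, 0.001], "grip": 0.4},
  ],
)

```text
t: 16.35
tcp_pos: [0.4926, -0.1271, 0.0829]
tool_rot: [0.335, 0.552, 0.716, -0.264]
contact_force: [0.5, -0.5, -0.9]
finger_gap: 0.07
grasp_force: 52.6
```

```bash
python3 - <<'E'
from kin import *
P,Q,s=now();print(P,s['t'],np.round(s['q'],2),(Q*QG.inv()).as_rotvec(),s['contact_force'])
for z in (.062,.0565,.0545):rel(P,Q,[.4898,-.1287,z],QG,z)
E
```

```text
[ 0.49262923 -0.12708613  0.08290108] 16.35 [-0.94  0.96  0.95  2.25  0.63  0.26 -0.61] [-0.0033016   0.00245966  0.0047769 ] [ 0.53334661 -0.4696266  -0.90616667]
0.062 xyz [0.13, -0.025, 0.117] ang [0.001, 0.001, 0.002]
0.0565 xyz [0.165, -0.024, 0.146] ang [0.001, 0.001, 0.002]
0.0545 xyz [0.178, -0.024, 0.156] ang [0.001, 0.001, 0.002]
```

Call:
send_rows(
  increments=[
    {"xyz": [0.06, -0.01, 0.05], "angular": [0, 0, 0], "grip": 0.4},
    {"xyz": [0.13, -0.025, 0.115], "angular": [0.001, 0.001, 0.002], "grip": 0.4},
    {"xyz": [0.15, -0.025, 0.13], "angular": [0.001, 0.001, 0.002], "grip": 0.4},
    {"xyz": [0.165, -0.025, 0.145], "angular": [0.001, 0.001, 0.002], "grip": 0.4},
    {"xyz": [0.17, -0.025, 0.15], "angular": [0.001, 0.001, 0.002], "grip": 0.4},
    {"xyz": [0.175, -0.025, 0.155], "angular": [0.001, 0.001, 0.002], "grip": 0.4},
  ],
)

```text
t: 17.1
tcp_pos: [0.4898, -0.1286, 0.0568]
tool_rot: [0.334, 0.559, 0.713, -0.26]
contact_force: [-0.0, -0.1, -1.3]
finger_gap: 0.0704
grasp_force: 52.6
```

```bash
python3 - <<'E'
from kin import *
P,Q,s=now();print(P,s['t'],np.round(s['q'],2),(Q*QG.inv()).as_rotvec(),s['contact_force'],s['finger_gap'])
rel(P,Q,P-.1*Q.as_matrix()[:,2],Q)
E
```

```text
[ 0.48982684 -0.12862136  0.0568459 ] 17.1 [-0.92  1.01  0.94  2.27  0.66  0.2  -0.69] [ 0.00596363 -0.00748205 -0.00451243] [-0.0023012  -0.06067845 -1.26339323] 0.0703766517321119
 xyz [0.0, 0.0, -0.833] ang [0.0, 0.0, 0.0]
```

Call:
send_rows(
  increments=[
    {"xyz": [0.012, 0, 0.01], "angular": [0, 0, 0], "grip": 0.4},
    {"xyz": [0.015, 0, 0.012], "angular": [0, 0, 0], "grip": 0.4},
    {"xyz": [0.015, 0, 0.012], "angular": [0, 0, 0], "grip": 0.4},
  ],
)

```text
t: 17.48
tcp_pos: [0.49, -0.1292, 0.0555]
tool_rot: [0.335, 0.559, 0.713, -0.26]
contact_force: [0.0, 3.7, 7.4]
finger_gap: 0.0699
grasp_force: 53.0
```

```bash
python3 - <<'E'
from kin import *
P,Q,s=now();print(P,s['t'],np.round(s['q'],2),(Q*QG.inv()).as_rotvec(),s['contact_force'],s['finger_gap'])
E
```

```text
[ 0.4900253  -0.12915654  0.05546639] 17.475 [-0.92  1.02  0.94  2.27  0.67  0.19 -0.7 ] [ 0.00428261 -0.00831426 -0.00513417] [0.02278424 3.68939024 7.43223946] 0.06994374870299776
```

Contact with the worktop matches the force at the grasp (7.4 N). I release and retreat.

Call:
send_rows(
  increments=[
    {"xyz": [0, 0, 0], "angular": [0, 0, 0], "grip": 0.9},
    {"xyz": [0, 0, 0], "angular": [0, 0, 0], "grip": 1},
    {"xyz": [0, 0, 0], "angular": [0, 0, 0], "grip": 1},
    {"xyz": [0, 0, -0.1], "angular": [0, 0, 0], "grip": 1},
    {"xyz": [0, 0, -0.25], "angular": [0, 0, 0], "grip": 1},
    {"xyz": [0, 0, -0.45], "angular": [0, 0, 0], "grip": 1},
    {"xyz": [-0.1, 0, -0.7], "angular": [0, 0, 0], "grip": 1},
    {"xyz": [-0.3, 0, -0.9], "angular": [0, 0, 0], "grip": 1},
    {"xyz": [-0.6, 0, -1.0], "angular": [0, 0, 0], "grip": 1},
    {"xyz": [-0.8, 0, -1.0], "angular": [0, 0, 0], "grip": 1},
  ],
)

```text
t: 18.73
tcp_pos: [0.4821, -0.0995, 0.2064]
tool_rot: [0.334, 0.559, 0.713, -0.259]
contact_force: [0.3, 0.4, -0.5]
finger_gap: 0.0854
grasp_force: 0.0
```

```bash
python3 - <<'E'
from kin import *
P,Q,s=now();print(P,s['t'],np.round(s['q'],2),s['finger_gap'])
C=cloud('scene',r.snapshot('scene')[1])
k=(abs(C[...,0]-.49)<.05)&(abs(C[...,1]+.12)<.05)&(C[...,2]>.086)&(C[...,2]<.11);t=C[k]
print('rim',cv2.minEnclosingCircle(t[:,:2].astype(np.float32)),np.median(t[:,2]),len(t))
# lid closing plan: points in mill frame
H=np.array([.015,.179])
def lidpt(th,rho,off):
    a=np.radians(210)-th;d=np.array([np.cos(a),np.sin(a)]);n=np.array([-d[1],d[0]])*-1 # outer normal
    return H+rho*d+off*n
for th in(2.66,2.1,1.5,1,.5,0):print(th,lidpt(th,.116,0).round(3),lidpt(th,.116,.006).round(3), mill(lidpt(th,.116,.006)[0],0,lidpt(th,.116,.006)[1]).round(3))
S=r.snapshot('top')[1];X=cloud('top',S)
k=(X[...,0]>.62)&(X[...,0]<.85)&(X[...,1]>-.05)&(X[...,1]<.25);
for lo in(.05,.15,.2,.25,.3):
    m=k&(X[...,2]>lo)&(X[...,2]<lo+.05);print(lo,m.sum(),X[m].min(0) if m.any() else '',X[m].max(0) if m.any() else '')
E
```

```text
[ 0.48213225 -0.09947878  0.20639824] 18.725 [-1.04  0.63  0.94  2.16  0.66  0.65 -0.52] 0.08542015700559664
rim ((0.48806485533714294, -0.11406246572732925), 0.03875246271491051) 0.08982805591124121 196
2.66 [0.077 0.277] [0.082 0.274] [0.646 0.073 0.274]
2.1 [0.016 0.295] [0.022 0.295] [0.587 0.084 0.295]
1.5 [-0.05   0.275] [-0.045  0.278] [0.521 0.096 0.278]
1 [-0.088  0.232] [-0.085  0.238] [0.482 0.104 0.238]
0.5 [-0.101  0.176] [-0.101  0.182] [0.466 0.107 0.182]
0 [-0.085  0.121] [-0.088  0.126] [0.479 0.104 0.126]
0.05 78 [0.76526865 0.01017506 0.05078974] [0.80936969 0.24068523 0.09980799]
0.15 75 [0.76105732 0.03638569 0.15012791] [0.78432669 0.24802732 0.17700683]
0.2 2620 [ 0.62019936 -0.00226581  0.21746331] [0.84460747 0.2499299  0.2499974 ]
0.25 553 [0.62007673 0.0106845  0.25002245] [0.8124744  0.24756348 0.28790897]
0.3 0
```

```bash
cat >> kin.py <<'E'
H=np.array([.015,.179]);AZ=-10.7
def w(xz,y=0):return mill(xz[0],y,xz[1])
def lidpt(th,rho,off):
    a=np.radians(210)-th;d=np.array([np.cos(a),np.sin(a)]);return H+rho*d+off*np.array([d[1],-d[0]])
def bailpt(th,rad):
    return np.array([-.010,.1067])+rad*(np.cos(th)*np.array([-.866,-.5])+np.sin(th)*np.array([-.5,.866]))
E
python3 - <<'E'
from kin import *
P,Q,s=now();q0=np.array(s['q'])
for roll in(0,180,90,-90):
  for pl,pb in((60,60),(75,60)):
    print('roll',roll,pl,pb)
    o=ori(AZ,pl,roll);ob=ori(AZ,pb,roll);zt=ob.as_matrix()[:,2]
    po=[('hi',np.array([.50,.02,.36]),o),('over',w([.12,.36]),o),('behind',w([.115,.26]),o),('upr',w([.03,.27]),o),('1.2',w(lidpt(1.2,.112,.01)),o),('shut',w(lidpt(0,.112,.006)),ob)]
    q=chain(po,q0)
    if abs(roll) in(0,180):
        chain([('back',w([-.2,.2]),ob)]+[(f'b{t}',w(bailpt(t,.113))+.011*zt,ob) for t in(.1,.5,1,1.57)],q)
E
```

```text
roll 0 60 60
  sim hi [-1.03, -0.08, 0.73, 2.03, 0.43, 0.74, -2.31] err 0.0 0.0 margin 0.16
  sim over [-0.66, 0.31, 0.59, 1.65, -0.01, 0.73, -1.89] err 0.0 0.0 margin 0.55
  sim behind [-0.64, 0.39, 0.56, 1.84, -0.06, 0.47, -1.88] err 0.0 0.0 margin 0.3
  sim upr [-0.82, 0.26, 0.63, 2.0, 0.13, 0.46, -2.11] err 0.0 0.0 margin 0.29
  sim 1.2 [-1.06, 0.13, 0.68, 2.19, 0.48, 0.45, -2.55] err 0.0 0.0 margin 0.28
  sim shut [-0.88, 0.35, 0.52, 2.34, 0.74, 0.17, -2.89] err 0.0117 0.066 margin 0.0
  sim back [-1.91, 0.2, 1.35, 2.48, 0.59, 0.3, -2.89] err 0.0051 0.014 margin 0.0
  sim b0.1 [-0.83, 0.48, 0.43, 2.32, 0.67, 0.17, -2.89] err 0.0312 0.178 margin 0.0
  sim b0.5 [-0.95, 0.39, 0.54, 2.37, 0.67, 0.17, -2.89] err 0.0222 0.121 margin 0.0
  sim b1 [-1.04, 0.3, 0.66, 2.38, 0.72, 0.17, -2.89] err 0.0076 0.041 margin 0.0
  sim b1.57 [-0.95, 0.25, 0.62, 2.29, 0.57, 0.24, -2.67] err 0.0 0.0 margin 0.07
roll 0 75 60
  sim hi [-1.13, 0.15, 1.14, 1.81, -0.1, 1.02, -1.72] err 0.0 0.0 margin 0.21
  sim over [-0.69, 0.51, 0.9, 1.37, -0.4, 1.18, -1.56] err 0.0 0.0 margin 0.45
  sim behind [-0.73, 0
[... 3744 characters left out ...]
 2.0, 0.1, 0.45, -0.5] err 0.0 0.0 margin 0.28
  sim 1.2 [-1.1, 0.13, 0.73, 2.19, 0.46, 0.45, -0.96] err 0.0 0.0 margin 0.28
  sim shut [-0.72, 0.34, 0.29, 2.42, 1.73, 0.22, -2.34] err 0.0 0.0 margin 0.05
roll -90 75 60
  sim hi [-1.02, 0.12, 0.99, 1.81, -0.05, 1.01, -0.21] err 0.0 0.0 margin 0.36
  sim over [-0.64, 0.48, 0.79, 1.37, -0.33, 1.16, -0.05] err 0.0 0.0 margin 0.56
  sim behind [-0.68, 0.56, 0.84, 1.57, -0.45, 0.95, 0.06] err 0.0 0.0 margin 0.51
  sim upr [-0.87, 0.43, 0.94, 1.76, -0.38, 0.88, -0.0] err 0.0 0.0 margin 0.41
  sim 1.2 [-1.13, 0.3, 1.05, 1.98, -0.26, 0.77, -0.16] err 0.0 0.0 margin 0.3
  sim shut [-1.19, 0.5, 1.02, 2.4, -1.52, 0.17, 0.96] err 0.0045 0.025 margin 0.0
```

```bash
python3 - <<'E'
from kin import *
rng=np.random.default_rng(1)
for p in(60,65,70,75):
 for roll in(0,180):
  best=None
  for k in range(14):
    o=ori(AZ,p,roll);zt=o.as_matrix()[:,2];q0=rng.uniform(LO,HI)
    q,e,a=ik(w(bailpt(.1,.113))+.010*zt,o,q0,.003)
    if e+a>.01:continue
    ms=[mg(q)];qs=[q]
    for t in(.5,1,1.57):
        q,e,a=ik(w(bailpt(t,.113))+.010*zt,o,q,.002,q);ms.append(mg(q) if e+a<.01 else -1);qs.append(q)
    if best is None or min(ms)>min(best[0]):best=(ms,qs)
  print(p,roll,best and (best[0],best[1][0].round(2).tolist(),best[1][-1].round(2).tolist()))
E
```

```text
60 0 None
60 180 None
65 0 ([0.03, 0.06, 0.02, -1], [-0.05, 0.55, -0.64, 2.47, 1.79, 0.63, 2.24], [0.54, 0.54, -1.43, 2.22, 1.23, 1.0, 2.89])
65 180 ([0.03, 0.06, 0.15, 0.3], [0.03, 0.59, -0.78, 2.47, 1.74, 0.71, -0.87], [0.34, 0.32, -0.98, 2.2, 1.01, 0.68, 0.03])
70 0 ([0.0, -1, -1, -1], [-0.88, 0.57, 0.66, 2.42, 4.38, 0.17, -0.23], [-1.08, 0.38, 0.96, 2.4, 4.66, 0.17, -0.41])
70 180 ([0.1, 0.13, 0.22, 0.37], [0.13, 0.59, -0.85, 2.4, 1.55, 0.67, -0.62], [0.38, 0.35, -0.99, 2.13, 0.85, 0.73, 0.21])
75 0 ([0.0, 0.11, 0.28, 0.43], [-0.43, 0.47, 0.05, 2.33, 0.76, 0.17, -2.89], [-0.34, 0.26, 0.01, 2.06, 0.23, 0.6, -2.27])
75 180 ([0.17, 0.2, 0.29, 0.45], [0.2, 0.6, -0.88, 2.33, 1.34, 0.64, -0.37], [0.38, 0.37, -0.97, 2.05, 0.7, 0.79, 0.37])
```

```bash
python3 - <<'E'
from kin import *
P,Q,s=now();q0=np.array(s['q'])
for pl in(78,85):
  for pb in (70,75):
    o=ori(AZ,pl,180);ob=ori(AZ,pb,180);zt=ob.as_matrix()[:,2]
    print(pl,pb)
    po=[('hi',np.array([.50,.02,.36]),o),('over',w([.12,.36]),o),('behind',w([.115,.26]),o),('upr',w([.03,.27]),o),('1.2',w(lidpt(1.2,.112,.01)),o),('.5',w(lidpt(.5,.112,.01)),o),('shut',w(lidpt(0,.112,.006)),o),
    ('up',w([-.1,.2]),ob),('front',w([-.13,.12]),ob)]+[(f'b{t}',w(bailpt(t,.113))+.011*zt,ob) for t in(.1,.5,1,1.57)]
    chain(po,q0)
E
```

```text
78 70
  sim hi [-0.88, 0.15, 0.88, 1.76, -0.08, 1.08, 1.39] err 0.0 0.0 margin 0.39
  sim over [-0.57, 0.5, 0.71, 1.31, -0.3, 1.24, 1.5] err 0.0 0.0 margin 0.64
  sim behind [-0.62, 0.56, 0.76, 1.52, -0.41, 1.02, 1.59] err 0.0 0.0 margin 0.59
  sim upr [-0.79, 0.43, 0.84, 1.71, -0.34, 0.95, 1.53] err 0.0 0.0 margin 0.51
  sim 1.2 [-1.02, 0.3, 0.92, 1.93, -0.23, 0.83, 1.38] err 0.0 0.0 margin 0.43
  sim .5 [-1.04, 0.36, 0.93, 2.11, -0.36, 0.64, 1.49] err 0.0 0.0 margin 0.39
  sim shut [-0.94, 0.48, 0.86, 2.17, -0.6, 0.52, 1.72] err 0.0 0.0 margin 0.33
  sim up [-1.26, 0.33, 1.1, 2.21, -0.33, 0.48, 1.42] err 0.0 0.0 margin 0.25
  sim front [-1.13, 0.44, 0.93, 2.38, -0.83, 0.25, 1.86] err 0.0 0.0 margin 0.08
  sim b0.1 [-0.9, 0.57, 0.68, 2.39, -1.52, 0.17, 2.53] err 0.0045 0.026 margin 0.0
  sim b0.5 [-1.03, 0.49, 0.84, 2.39, -1.17, 0.21, 2.2] err 0.0 0.0 margin 0.04
  sim b1 [-1.17, 0.43, 1.04, 2.3, -0.68, 0.36, 1.76] err 0.0 0.0 margin 0.19
  sim b1.57 [-1.14, 0.4, 1.06, 2.15, -0.48, 0.5, 1.6] err 0.0 0.0 margin 0.29
78 75
  sim hi [-0.88, 0.15, 0.88, 1.76, -0.08, 1.08, 1.39] err 0.0 
[... 2321 characters left out ...]
2 [-0.9, 0.36, 0.87, 1.83, -0.29, 1.0, 1.46] err 0.0 0.0 margin 0.48
  sim .5 [-0.94, 0.41, 0.9, 2.01, -0.41, 0.82, 1.56] err 0.0 0.0 margin 0.45
  sim shut [-0.87, 0.52, 0.87, 2.06, -0.58, 0.72, 1.73] err 0.0 0.0 margin 0.44
  sim up [-1.18, 0.36, 1.08, 2.14, -0.39, 0.61, 1.51] err 0.0 0.0 margin 0.27
  sim front [-1.13, 0.48, 1.02, 2.31, -0.81, 0.43, 1.89] err 0.0 0.0 margin 0.19
  sim b0.1 [-0.97, 0.65, 0.89, 2.35, -1.36, 0.39, 2.43] err 0.0 0.0 margin 0.15
  sim b0.5 [-1.07, 0.56, 1.0, 2.32, -1.05, 0.43, 2.13] err 0.0 0.0 margin 0.18
  sim b1 [-1.15, 0.48, 1.1, 2.23, -0.71, 0.53, 1.82] err 0.0 0.0 margin 0.25
  sim b1.57 [-1.1, 0.44, 1.09, 2.08, -0.54, 0.65, 1.68] err 0.0 0.0 margin 0.26
```

```bash
python3 - <<'E'
from kin import *
P,Q,s=now();o=ori(AZ,80,180)
A=np.array([.50,-.01,.36]);rel(P,Q,A,o,'A');print(np.degrees((Q.inv()*o).magnitude()))
B=w([.125,.36]);C=w([.125,.255]);print(B,C);rel(A,o,B,o,'B from A');rel(B,o,C,o,'C from B')
E
```

```text
A xyz [-0.53, 0.335, -1.355] ang [-0.184, 0.198, -0.322]
75.70810719474524
[0.6883266  0.06479167 0.36      ] [0.6883266  0.06479167 0.255     ]
B from A xyz [-1.405, 0.904, 0.248] ang [0.0, 0.0, 0.0]
C from B xyz [0.152, 0.0, 0.862] ang [0.0, 0.0, 0.0]
```

Call:
send_rows(
  increments=[
    {"xyz": [-0.2, 0, -0.2], "angular": [-0.026, 0.028, -0.046], "grip": 0},
    {"xyz": [-0.4, 0.05, -0.4], "angular": [-0.052, 0.056, -0.092], "grip": 0},
    {"xyz": [-0.53, 0.1, -0.6], "angular": [-0.079, 0.085, -0.138], "grip": 0},
    {"xyz": [-0.53, 0.2, -0.8], "angular": [-0.105, 0.113, -0.184], "grip": 0},
    {"xyz": [-0.53, 0.3, -1.0], "angular": [-0.131, 0.141, -0.23], "grip": 0},
    {"xyz": [-0.53, 0.33, -1.0], "angular": [-0.158, 0.17, -0.276], "grip": 0},
    {"xyz": [-0.53, 0.33, -1.0], "angular": [-0.184, 0.198, -0.322], "grip": 0},
    {"xyz": [-0.53, 0.33, -1.0], "angular": [-0.184, 0.198, -0.322], "grip": 0},
  ],
  grip_force=30,
)

```text
t: 19.82
tcp_pos: [0.5076, -0.0389, 0.33]
tool_rot: [0.085, 0.089, 0.992, -0.008]
contact_force: [0.2, -0.4, -1.0]
finger_gap: -0.0
grasp_force: 0.0
```

```bash
python3 - <<'E'
from kin import *
P,Q,s=now();o=ori(AZ,80,180);print(P,s['t'],np.round(s['q'],2),s['finger_gap'])
A=np.array([.52,-.01,.36]);rel(P,Q,A,o,'A')
B=w([.125,.36]);rel(A,o,B,o,'B from A')
E
```

```text
[ 0.50760545 -0.03885891  0.3299921 ] 19.825 [-0.48  0.18  0.6   1.77 -0.1   1.05  1.54] -2.8612086199576397e-05
A xyz [-0.1, 0.255, -0.237] ang [0.0, -0.001, 0.003]
B from A xyz [-1.243, 0.873, 0.219] ang [0.0, 0.0, 0.0]
```

Call:
send_rows(
  increments=[
    {"xyz": [-0.1, 0.1, -0.3], "angular": [0, 0, 0.003], "grip": 0},
    {"xyz": [-0.4, 0.25, -0.3], "angular": [0, 0, 0.003], "grip": 0},
    {"xyz": [-0.7, 0.4, -0.3], "angular": [0, 0, 0.003], "grip": 0},
    {"xyz": [-0.7, 0.4, -0.3], "angular": [0, 0, 0.003], "grip": 0},
  ],
)

```text
t: 20.32
tcp_pos: [0.5936, -0.0041, 0.3782]
tool_rot: [0.085, 0.095, 0.992, -0.009]
contact_force: [-0.4, -0.3, -0.1]
finger_gap: -0.0002
grasp_force: 0.0
```

Call:
send_rows(
  increments=[
    {"xyz": [-0.2, 0.24, 0.05], "angular": [0, 0, 0], "grip": 0},
    {"xyz": [-0.4, 0.48, 0.1], "angular": [0, 0, 0], "grip": 0},
    {"xyz": [-0.64, 0.73, 0.2], "angular": [0, 0, 0], "grip": 0},
    {"xyz": [-0.64, 0.73, 0.28], "angular": [0, 0, 0], "grip": 0},
  ],
)

```text
t: 20.82
tcp_pos: [0.6892, 0.067, 0.3574]
tool_rot: [0.084, 0.094, 0.992, -0.009]
contact_force: [-0.1, -0.7, -0.5]
finger_gap: -0.0001
grasp_force: 0.0
```

```bash
python3 - <<'E'
from kin import *
P,Q,s=now();o=ori(AZ,80,180);print(P,s['t'],np.round(s['q'],2),s['contact_force'])
for n,xz in(('C',[.125,.258]),('c1',[.09,.258]),('c2',[.06,.262]),('c3',[.03,.272])):rel(P,Q,w(xz),o,n)
for th in(1.8,1.5,1.2,.9,.6,.3,0,-.06):rel(P,Q,w(lidpt(th,.112,.006)),o,th)
print('lid from top'); X=cloud('top',r.snapshot('top')[1])
k=(X[...,0]>.70)&(X[...,0]<.85)&(abs(X[...,1]-.07)<.06)&(X[...,2]>.2);print(X[k].min(0),X[k].max(0))
E
```

```text
[0.68923319 0.06704838 0.35738423] 20.825 [-0.47  0.5   0.55  1.25 -0.23  1.29  1.44] [-0.11427166 -0.71905072 -0.45609143]
C xyz [0.144, -0.019, 0.816] ang [-0.001, -0.002, -0.001]
c1 xyz [0.431, -0.019, 0.767] ang [-0.001, -0.002, -0.001]
c2 xyz [0.672, -0.02, 0.691] ang [-0.001, -0.002, -0.001]
c3 xyz [0.904, -0.021, 0.567] ang [-0.001, -0.002, -0.001]
1.8 xyz [1.225, -0.022, 0.378] ang [-0.001, -0.002, -0.001]
1.5 xyz [1.497, -0.023, 0.439] ang [-0.001, -0.002, -0.001]
1.2 xyz [1.74, -0.023, 0.578] ang [-0.001, -0.002, -0.001]
0.9 xyz [1.93, -0.023, 0.783] ang [-0.001, -0.002, -0.001]
0.6 xyz [2.051, -0.023, 1.034] ang [-0.001, -0.002, -0.001]
0.3 xyz [2.093, -0.022, 1.311] ang [-0.001, -0.002, -0.001]
0 xyz [2.051, -0.022, 1.587] ang [-0.001, -0.002, -0.001]
-0.06 xyz [2.033, -0.022, 1.64] ang [-0.001, -0.002, -0.001]
lid from top
[0.76322557 0.01015664 0.2187043 ] [0.84469611 0.03550285 0.29008673]
```

Call:
send_rows(
  increments=[
    {"xyz": [0.05, -0.02, 0.3], "angular": [0, 0, 0], "grip": 0},
    {"xyz": [0.1, -0.02, 0.6], "angular": [0, 0, 0], "grip": 0},
    {"xyz": [0.145, -0.02, 0.815], "angular": [0, 0, 0], "grip": 0},
    {"xyz": [0.145, -0.02, 0.815], "angular": [0, 0, 0], "grip": 0},
    {"xyz": [0.29, -0.02, 0.79], "angular": [0, 0, 0], "grip": 0},
    {"xyz": [0.43, -0.02, 0.765], "angular": [0, 0, 0], "grip": 0},
    {"xyz": [0.55, -0.02, 0.73], "angular": [0, 0, 0], "grip": 0},
    {"xyz": [0.67, -0.02, 0.69], "angular": [0, 0, 0], "grip": 0},
    {"xyz": [0.79, -0.02, 0.63], "angular": [0, 0, 0], "grip": 0},
    {"xyz": [0.9, -0.02, 0.565], "angular": [0, 0, 0], "grip": 0},
  ],
)

```text
t: 22.12
tcp_pos: [0.5934, 0.0797, 0.2752]
tool_rot: [0.085, 0.096, 0.992, -0.009]
contact_force: [2.7, 0.3, -0.9]
finger_gap: -0.0002
grasp_force: 0.6
```

```bash
python3 - <<'E'
from kin import *
P,Q,s=now();o=ori(AZ,80,180);print(P,s['t'],np.round(s['q'],2),s['contact_force'])
for th in(1.8,1.5,1.2,.9,.6,.3,0,-.06):rel(P,Q,w(lidpt(th,.112,.006)),o,th)
im=r.snapshot('scene')[0];cv2.imwrite('pics/s8.png',cv2.resize(im[120:290,220:390],(510,510))[:,:,::-1])
E
```

```text
[0.59335834 0.07968209 0.27524754] 22.125 [-0.61  0.39  0.57  1.66 -0.19  0.99  1.39] [ 2.68439934  0.34909018 -0.90861023]
1.8 xyz [0.316, 0.023, -0.162] ang [-0.001, -0.001, -0.002]
1.5 xyz [0.589, 0.021, -0.101] ang [-0.001, -0.001, -0.002]
1.2 xyz [0.831, 0.02, 0.038] ang [-0.001, -0.001, -0.002]
0.9 xyz [1.022, 0.02, 0.242] ang [-0.001, -0.001, -0.002]
0.6 xyz [1.144, 0.02, 0.493] ang [-0.001, -0.001, -0.002]
0.3 xyz [1.186, 0.02, 0.769] ang [-0.001, -0.001, -0.002]
0 xyz [1.145, 0.021, 1.045] ang [-0.001, -0.001, -0.002]
-0.06 xyz [1.126, 0.021, 1.099] ang [-0.001, -0.001, -0.002]
```

View pics/s8.png

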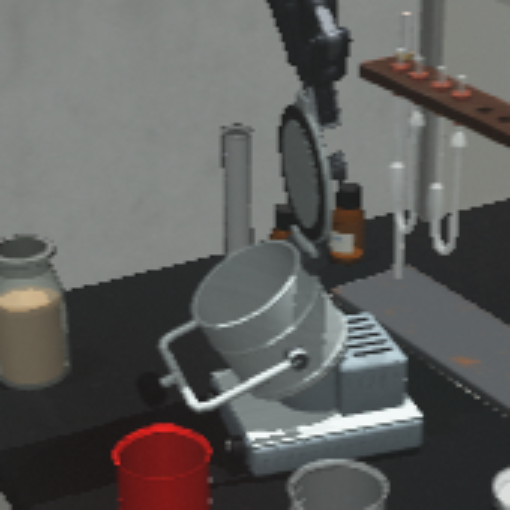

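The lid (crop (305,175)) is being drawn upright by the finger behind its tab. I continue along the arc.

Call:
send_rows(
  increments=[
    {"xyz": [0.15, 0.01, -0.06], "angular": [0, 0, 0], "grip": 0},
    {"xyz": [0.3, 0.02, -0.11], "angular": [0, 0, 0], "grip": 0},
    {"xyz": [0.45, 0.02, -0.12], "angular": [0, 0, 0], "grip": 0},
    {"xyz": [0.59, 0.02, -0.1], "angular": [0, 0, 0], "grip": 0},
    {"xyz": [0.71, 0.02, -0.04], "angular": [0, 0, 0], "grip": 0},
    {"xyz": [0.83, 0.02, 0.04], "angular": [0, 0, 0], "grip": 0},
    {"xyz": [0.93, 0.02, 0.14], "angular": [0, 0, 0], "grip": 0},
    {"xyz": [1.0, 0.02, 0.24], "angular": [0, 0, 0], "grip": 0},
  ],
)

```text
t: 23.18
tcp_pos: [0.4824, 0.1041, 0.2259]
tool_rot: [0.085, 0.095, 0.992, -0.009]
contact_force: [-1.0, 0.5, 0.7]
finger_gap: -0.0004
grasp_force: 0.7
```

```bash
python3 - <<'E'
from kin import *
P,Q,s=now();o=ori(AZ,80,180);print(P,s['t'],np.round(s['q'],2),s['contact_force'])
for th in(.9,.75,.6,.45,.3,.15,0,-.06):rel(P,Q,w(lidpt(th,.112,.006)),o,th)
E
```

```text
[0.48240351 0.10406709 0.22589048] 23.175 [-0.78  0.26  0.59  1.99 -0.11  0.78  1.23] [-1.00705066  0.53206011  0.67715232]
0.9 xyz [0.019, -0.003, -0.002] ang [-0.001, -0.001, -0.002]
0.75 xyz [0.09, -0.003, 0.119] ang [-0.001, -0.001, -0.002]
0.6 xyz [0.141, -0.003, 0.249] ang [-0.001, -0.001, -0.002]
0.45 xyz [0.173, -0.003, 0.386] ang [-0.001, -0.001, -0.002]
0.3 xyz [0.183, -0.003, 0.525] ang [-0.001, -0.001, -0.002]
0.15 xyz [0.173, -0.003, 0.665] ang [-0.001, -0.001, -0.002]
0 xyz [0.142, -0.002, 0.802] ang [-0.001, -0.001, -0.002]
-0.06 xyz [0.124, -0.002, 0.855] ang [-0.001, -0.001, -0.002]
```

Call:
send_rows(
  increments=[
    {"xyz": [0.09, 0, 0.12], "angular": [0, 0, 0], "grip": 0},
    {"xyz": [0.14, 0, 0.25], "angular": [0, 0, 0], "grip": 0},
    {"xyz": [0.165, 0, 0.385], "angular": [0, 0, 0], "grip": 0},
    {"xyz": [0.165, 0, 0.525], "angular": [0, 0, 0], "grip": 0},
    {"xyz": [0.15, 0, 0.665], "angular": [0, 0, 0], "grip": 0},
    {"xyz": [0.13, 0, 0.75], "angular": [0, 0, 0], "grip": 0},
    {"xyz": [0.12, 0, 0.8], "angular": [0, 0, 0], "grip": 0},
    {"xyz": [0.12, 0, 0.8], "angular": [0, 0, 0], "grip": 0},
  ],
)

```text
t: 24.18
tcp_pos: [0.4836, 0.1039, 0.1333]
tool_rot: [0.084, 0.096, 0.992, -0.006]
contact_force: [-35.9, 1.3, 75.3]
finger_gap: 0.0001
grasp_force: 41.4
```

```bash
python3 - <<'E'
from kin import *
P,Q,s=now();o=ori(AZ,80,180);print(P,s['t'],np.round(s['q'],2),s['contact_force'])
for th in(0.05,.03,0,-.06):print(th,w(lidpt(th,.112,.006)))
X=cloud('scene',r.snapshot('scene')[1]);T=cloud('top',r.snapshot('top')[1])
ax=np.array([-.5*np.cos(YAW),-.5*np.sin(YAW),.866]);m0=mill(-.035,0,.15)
for C in(X,T):
    h=(C-m0)@ax;rr=np.linalg.norm((C-m0)-h[...,None]*ax,axis=-1);k=(rr<.052)&(rr>.02)&(h>-.01)&(h<.03)
    A=C[k]-m0;ex=np.array([.866*np.cos(YAW),.866*np.sin(YAW),.5])
    if k.sum()>20:print(k.sum(),np.percentile(h[k],[10,50,90]).round(4),np.polyfit(A@ex,h[k],1))
E
```

```text
[0.48358325 0.10387397 0.13326922] 24.175 [-0.68  0.39  0.49  2.12 -0.24  0.53  1.34] [-35.94401907   1.27296266  75.34227241]
0.05 [0.47961079 0.10422894 0.1332573 ]
0.03 [0.4805298  0.10405529 0.13121841]
0 [0.48198298 0.10378071 0.12819615]
-0.06 [0.48515322 0.10318168 0.12229148]
746 [-0.0047  0.0093  0.0116] [-0.04010963  0.00761532]
1020 [0.0065 0.0095 0.0124] [-0.00063328  0.00937832]
```

Call:
send_rows(
  increments=[
    {"xyz": [0, 0, -0.1], "angular": [0, 0, 0], "grip": 0},
    {"xyz": [0.1, 0, -0.3], "angular": [0, 0, 0], "grip": 0.5},
    {"xyz": [0.3, 0, -0.5], "angular": [0, 0, 0], "grip": 0.65},
    {"xyz": [0.3, 0, -0.5], "angular": [0, 0, 0], "grip": 0.65},
  ],
)

```text
t: 24.78
tcp_pos: [0.4404, 0.1125, 0.1832]
tool_rot: [0.086, 0.095, 0.992, -0.008]
contact_force: [-0.6, -0.4, -0.2]
finger_gap: 0.0545
grasp_force: 0.0
```

```bash
python3 - <<'E'
from kin import *
P,Q,s=now();print(P,s['t'],np.round(s['q'],2),s['contact_force'],s['finger_gap'])
c,sn=np.cos(YAW),np.sin(YAW);m0=mill(-.035,0,.15);ax=np.array([-.5*c,-.5*sn,.866]);ex=np.array([.866*c,.866*sn,.5])
for n in('scene','top'):
    C=cloud(n,r.snapshot(n)[1]);D=C-M;mx=c*D[...,0]+sn*D[...,1];my=-sn*D[...,0]+c*D[...,1];mz=C[...,2]
    k=(mx<-.065)&(mx>-.16)&(abs(my)<.07)&(mz>.025)&(mz<.105)
    th=np.arctan2(mz+0*mx-.1067,-(mx+.01));rad=np.hypot(mx+.01,mz-.1067)
    for lo,hi,yl in((.08,.097,.055),(.1,.13,.02)):
        kk=k&(rad>lo)&(rad<hi)&(abs(my)<yl)
        if kk.sum()>3:print(n,lo,kk.sum(),'x',np.median(mx[kk]).round(4),'y',my[kk].min().round(3),my[kk].max().round(3),np.median(my[kk]).round(3),'z',np.median(mz[kk]).round(4),'theta',(np.median(th[kk])+np.pi/6).round(3))
    h=(C-m0)@ax;rr=np.linalg.norm((C-m0)-h[...,None]*ax,axis=-1);k=(rr<.052)&(rr>.02)&(h>-.01)&(h<.03);print(np.polyfit((C[k]-m0)@ex,h[k],1))
im=r.snapshot('scene')[0];cv2.imwrite('pics/s9.png',cv2.resize(im[140:290,220:370],(600,600))[:,:,::-1])
E
```

```text
[0.44040524 0.11251459 0.1832067 ] 24.775 [-0.85  0.26  0.6   2.14 -0.12  0.63  1.19] [-0.58624527 -0.35681973 -0.20617039] 0.05448840555640266
scene 0.08 84 x -0.0972 y -0.055 0.052 -0.003 z 0.0782 theta 0.207
scene 0.1 95 x -0.1195 y -0.014 0.016 -0.006 z 0.0721 theta 0.211
[-0.00026394  0.00696312]
top 0.08 137 x -0.096 y -0.055 0.054 -0.004 z 0.0781 theta 0.204
top 0.1 17 x -0.1107 y -0.012 0.004 -0.006 z 0.0728 theta 0.195
[-0.00152181  0.00980254]
```

View pics/s9.png

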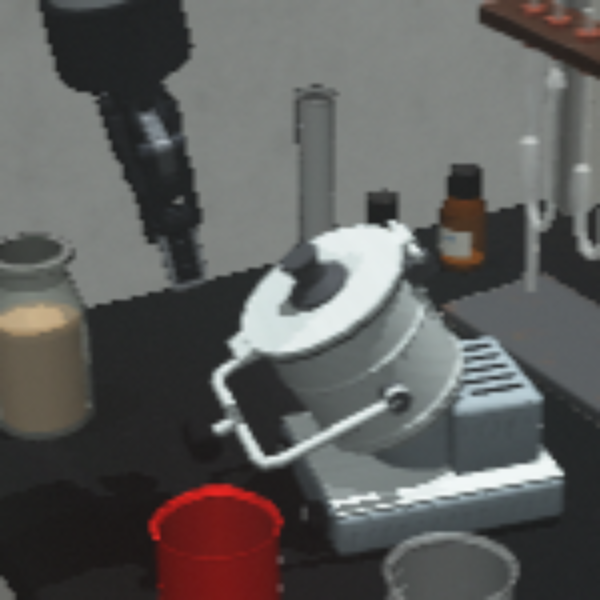

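The lid lies flat on the drum (crop (320,290)). The bail bar is at (245,420) and its grip at (205,435), so theta is about 0.19. Next I plan the grip on the flat ends.

```bash
python3 - <<'E'
from kin import *
P,Q,s=now();q=np.array(s['q']);ob=ori(AZ,75,180);zt=ob.as_matrix()[:,2]
T=lambda t:w(bailpt(t,.113),-.001)+.013*zt
pre=T(.18)-.075*zt
rel(P,Q,pre,ob,'pre');rel(pre,ob,T(.18),ob,'T from pre');print(pre,T(.18))
chain([('pre',pre,ob)]+[(t,T(t),ob) for t in(.18,.5,1,1.57)],q)
E
```

```text
pre xyz [0.131, -0.014, 0.431] ang [-0.001, -0.028, -0.002]
T from pre xyz [-0.0, -0.0, 0.625] ang [0.0, 0.0, 0.0]
[0.43517815 0.11160687 0.12851971] [0.45425207 0.10800282 0.05607527]
  sim pre [-0.88, 0.33, 0.59, 2.3, -0.17, 0.33, 1.21] err 0.0 0.0 margin 0.16
  sim 0.18 [-0.77, 0.52, 0.55, 2.35, -0.91, 0.17, 1.95] err 0.0 0.0 margin 0.0
  sim 0.5 [-0.89, 0.46, 0.68, 2.32, -0.65, 0.27, 1.7] err 0.0 0.0 margin 0.1
  sim 1 [-0.97, 0.37, 0.78, 2.23, -0.36, 0.43, 1.44] err 0.0 0.0 margin 0.26
  sim 1.57 [-0.92, 0.34, 0.78, 2.08, -0.26, 0.58, 1.39] err 0.0 0.0 margin 0.41
```

```bash
python3 - <<'E'
from kin import *
P,Q,s=now();q=np.array(s['q']);ob=ori(AZ,80,180);zt=ob.as_matrix()[:,2]
T=lambda t:w(bailpt(t,.113),-.001)+.013*zt
pre=T(.18)-.075*zt
rel(P,Q,pre,ob,'pre');rel(P,Q,T(.18),ob,'T');print(pre,T(.18))
chain([('pre',pre,ob)]+[(t,T(t),ob) for t in(.18,.5,1,1.57)],q)
E
```

```text
pre xyz [0.086, -0.013, 0.429] ang [-0.001, -0.0, -0.002]
T xyz [0.085, -0.012, 1.054] ang [-0.001, -0.0, -0.002]
[0.44036693 0.11062644 0.12969039] [0.4531641  0.10820839 0.05582981]
  sim pre [-0.8, 0.36, 0.56, 2.22, -0.24, 0.47, 1.32] err 0.0 0.0 margin 0.28
  sim 0.18 [-0.67, 0.51, 0.45, 2.28, -0.51, 0.28, 1.58] err 0.0 0.0 margin 0.11
  sim 0.5 [-0.73, 0.43, 0.51, 2.25, -0.37, 0.37, 1.44] err 0.0 0.0 margin 0.2
  sim 1 [-0.76, 0.35, 0.55, 2.16, -0.21, 0.53, 1.3] err 0.0 0.0 margin 0.34
  sim 1.57 [-0.71, 0.33, 0.55, 2.0, -0.17, 0.69, 1.3] err 0.0 0.0 margin 0.5
```

Call:
send_rows(
  increments=[
    {"xyz": [0.08, -0.01, 0.2], "angular": [0, 0, 0], "grip": 0.65},
    {"xyz": [0.085, -0.012, 0.43], "angular": [0, 0, 0], "grip": 0.65},
    {"xyz": [0.085, -0.012, 0.55], "angular": [0, 0, 0], "grip": 0.65},
    {"xyz": [0.085, -0.012, 0.67], "angular": [0, 0, 0], "grip": 0.65},
    {"xyz": [0.085, -0.012, 0.78], "angular": [0, 0, 0], "grip": 0.65},
    {"xyz": [0.085, -0.012, 0.89], "angular": [0, 0, 0], "grip": 0.65},
    {"xyz": [0.085, -0.012, 0.98], "angular": [0, 0, 0], "grip": 0.65},
    {"xyz": [0.085, -0.012, 1.0], "angular": [0, 0, 0], "grip": 0.65},
    {"xyz": [0.085, -0.012, 1.0], "angular": [0, 0, 0], "grip": 0.65},
  ],
)

```text
t: 26.05
tcp_pos: [0.4518, 0.1081, 0.0622]
tool_rot: [0.086, 0.096, 0.992, -0.009]
contact_force: [0.1, 0.0, 0.3]
finger_gap: 0.0556
grasp_force: 0.0
```

```bash
python3 - <<'E'
from kin import *
P,Q,s=now();print(P,s['t'],np.round(s['q'],2),s['contact_force'],s['finger_gap'])
ob=ori(AZ,80,180);zt=ob.as_matrix()[:,2]
rel(P,Q,w(bailpt(.18,.113),-.001)+.013*zt,ob,'T')
E
```

```text
[0.45176865 0.10807743 0.06218065] 26.05 [-0.62  0.48  0.37  2.27 -0.32  0.28  1.38] [0.07928212 0.00032638 0.31438931] 0.055624365094961714
T xyz [-0.002, 0.003, 0.054] ang [-0.001, -0.001, -0.002]
```

Now I go down the last 6 mm and close with a light grip.

Call:
send_rows(
  increments=[
    {"xyz": [0, 0.003, 0.05], "angular": [0, 0, 0], "grip": 0.65},
    {"xyz": [0, 0.003, 0.05], "angular": [0, 0, 0], "grip": 0.45},
    {"xyz": [0, 0.003, 0.05], "angular": [0, 0, 0], "grip": 0.3},
    {"xyz": [0, 0.003, 0.05], "angular": [0, 0, 0], "grip": 0.2},
    {"xyz": [0, 0.003, 0.05], "angular": [0, 0, 0], "grip": 0.2},
    {"xyz": [0, 0.003, 0.05], "angular": [0, 0, 0], "grip": 0.2},
  ],
  grip_force=25,
)

```text
t: 26.8
tcp_pos: [0.4531, 0.1097, 0.0564]
tool_rot: [0.086, 0.095, 0.992, -0.008]
contact_force: [0.4, 5.5, -1.5]
finger_gap: 0.0269
grasp_force: 28.6
```

```bash
python3 - <<'E'
from kin import *
P,Q,s=now();print(P,s['t'],np.round(s['q'],2),s['contact_force'],s['finger_gap'],s['grasp_force'])
c0=w(bailpt(.18,.113))
for t in np.arange(.3,1.61,.1):rel(P,Q,P+w(bailpt(t,.113))-c0,Q,round(t,2))
E
```

```text
[0.45310751 0.10971329 0.05644232] 26.8 [-0.61  0.49  0.36  2.27 -0.33  0.26  1.39] [ 0.39212096  5.4979687  -1.45951323] 0.026924806334498338 28.609108328819275
0.3 xyz [0.012, -0.0, -0.112] ang [0.0, 0.0, 0.0]
0.4 xyz [0.012, -0.0, -0.206] ang [0.0, 0.0, 0.0]
0.5 xyz [0.003, -0.0, -0.3] ang [0.0, 0.0, 0.0]
0.6 xyz [-0.016, -0.0, -0.392] ang [0.0, 0.0, 0.0]
0.7 xyz [-0.043, -0.0, -0.482] ang [0.0, 0.0, 0.0]
0.8 xyz [-0.08, -0.0, -0.569] ang [0.0, 0.0, 0.0]
0.9 xyz [-0.125, 0.0, -0.652] ang [0.0, 0.0, 0.0]
1.0 xyz [-0.178, 0.0, -0.729] ang [0.0, 0.0, 0.0]
1.1 xyz [-0.239, 0.001, -0.801] ang [0.0, 0.0, 0.0]
1.2 xyz [-0.306, 0.001, -0.867] ang [0.0, 0.0, 0.0]
1.3 xyz [-0.38, 0.001, -0.925] ang [0.0, 0.0, 0.0]
1.4 xyz [-0.459, 0.001, -0.976] ang [0.0, 0.0, 0.0]
1.5 xyz [-0.543, 0.002, -1.019] ang [0.0, 0.0, 0.0]
1.6 xyz [-0.631, 0.002, -1.053] ang [0.0, 0.0, 0.0]
```

Gripped with a 27 mm gap, which matches the 28 mm bar. I swing the bail up along the arc.

Call:
send_rows(
  increments=[
    {"xyz": [0.01, 0, -0.11], "angular": [0, 0, 0], "grip": 0.2},
    {"xyz": [0.01, 0, -0.2], "angular": [0, 0, 0], "grip": 0.2},
    {"xyz": [0.005, 0, -0.3], "angular": [0, 0, 0], "grip": 0.2},
    {"xyz": [-0.015, 0, -0.39], "angular": [0, 0, 0], "grip": 0.2},
    {"xyz": [-0.045, 0, -0.48], "angular": [0, 0, 0], "grip": 0.2},
    {"xyz": [-0.08, 0, -0.57], "angular": [0, 0, 0], "grip": 0.2},
    {"xyz": [-0.125, 0, -0.65], "angular": [0, 0, 0], "grip": 0.2},
    {"xyz": [-0.18, 0, -0.73], "angular": [0, 0, 0], "grip": 0.2},
  ],
)

```text
t: 27.8
tcp_pos: [0.4593, 0.1085, 0.1467]
tool_rot: [0.086, 0.095, 0.992, -0.008]
contact_force: [3.9, 5.3, -6.2]
finger_gap: 0.0274
grasp_force: 26.1
```

```bash
python3 - <<'E'
from kin import *
P,Q,s=now();print(P,s['t'],np.round(s['q'],2),s['contact_force'],s['finger_gap'],s['grasp_force'])
c0=w(bailpt(1.,.113))
for t in np.arange(1.1,1.61,.1):rel(P,Q,P+w(bailpt(t,.113))-c0,Q,round(t,2))
E
```

```text
[0.45931562 0.10850554 0.14668892] 27.8 [-0.76  0.35  0.55  2.15 -0.2   0.54  1.29] [ 3.92646897  5.26360423 -6.24975816] 0.02735376254486537 26.075438261032104
1.1 xyz [-0.061, 0.0, -0.072] ang [0.0, 0.0, 0.0]
1.2 xyz [-0.128, 0.0, -0.138] ang [0.0, 0.0, 0.0]
1.3 xyz [-0.202, 0.001, -0.196] ang [0.0, 0.0, 0.0]
1.4 xyz [-0.281, 0.001, -0.247] ang [0.0, 0.0, 0.0]
1.5 xyz [-0.365, 0.001, -0.29] ang [0.0, 0.0, 0.0]
1.6 xyz [-0.453, 0.002, -0.324] ang [0.0, 0.0, 0.0]
```

Call:
send_rows(
  increments=[
    {"xyz": [-0.06, 0, -0.07], "angular": [0, 0, 0], "grip": 0.2},
    {"xyz": [-0.13, 0, -0.14], "angular": [0, 0, 0], "grip": 0.2},
    {"xyz": [-0.2, 0, -0.195], "angular": [0, 0, 0], "grip": 0.2},
    {"xyz": [-0.28, 0, -0.245], "angular": [0, 0, 0], "grip": 0.2},
    {"xyz": [-0.365, 0, -0.29], "angular": [0, 0, 0], "grip": 0.2},
    {"xyz": [-0.42, 0, -0.31], "angular": [0, 0, 0], "grip": 0.2},
    {"xyz": [-0.42, 0, -0.31], "angular": [0, 0, 0], "grip": 0.2},
  ],
)

```text
t: 28.68
tcp_pos: [0.501, 0.1005, 0.1918]
tool_rot: [0.085, 0.095, 0.992, -0.008]
contact_force: [-2.2, 5.8, 3.4]
finger_gap: 0.0271
grasp_force: 25.7
```

```bash
python3 - <<'E'
from kin import *
P,Q,s=now();print(P,s['t'],np.round(s['q'],2),s['contact_force'],s['finger_gap'],s['grasp_force'])
c,sn=np.cos(YAW),np.sin(YAW)
for n in('scene','top'):
    C=cloud(n,r.snapshot(n)[1]);D=C-M;mx=c*D[...,0]+sn*D[...,1];my=-sn*D[...,0]+c*D[...,1];mz=C[...,2]
    rad=np.hypot(mx+.01,mz-.1067);th=np.arctan2(mz-.1067,-(mx+.01))+np.pi/6
    k=(rad>.082)&(rad<.097)&(abs(my)>.03)&(abs(my)<.06)&(th>1)&(th<2.2)
    if k.sum():print(n,k.sum(),np.percentile(th[k],[10,50,90]).round(3))
E
```

```text
[0.50097149 0.10050175 0.1917774 ] 28.675 [-0.73  0.34  0.57  2.   -0.18  0.7   1.31] [-2.24189001  5.79642415  3.41615799] 0.02707821098055789 25.74301779270172
scene 34 [1.442 1.474 1.502]
top 8 [1.502 1.514 1.52 ]
```

Call:
send_rows(
  increments=[
    {"xyz": [-0.03, 0, -0.01], "angular": [0, 0, 0], "grip": 0.2},
    {"xyz": [-0.055, 0, -0.02], "angular": [0, 0, 0], "grip": 0.2},
    {"xyz": [-0.055, 0, -0.02], "angular": [0, 0, 0], "grip": 0.2},
  ],
)

```text
t: 29.15
tcp_pos: [0.5064, 0.0994, 0.1948]
tool_rot: [0.085, 0.095, 0.992, -0.008]
contact_force: [-0.8, 5.4, -0.3]
finger_gap: 0.0269
grasp_force: 25.1
```

```bash
python3 - <<'E'
from kin import *
P,Q,s=now();print(P,s['t'],s['contact_force'],s['finger_gap'])
c,sn=np.cos(YAW),np.sin(YAW)
for n in('scene','top'):
    C=cloud(n,r.snapshot(n)[1]);D=C-M;mx=c*D[...,0]+sn*D[...,1];my=-sn*D[...,0]+c*D[...,1];mz=C[...,2]
    rad=np.hypot(mx+.01,mz-.1067);th=np.arctan2(mz-.1067,-(mx+.01))+np.pi/6
    k=(rad>.082)&(rad<.097)&(abs(my)>.03)&(abs(my)<.06)&(th>1)&(th<2.2)
    if k.sum():print(n,k.sum(),np.percentile(th[k],[10,50,90]).round(3))
E
```

```text
[0.50644991 0.09943407 0.19481791] 29.15 [-0.81227864  5.35413511 -0.27512072] 0.02686197071116472
scene 36 [1.49  1.521 1.555]
top 3 [1.553 1.556 1.574]
```

Call:
send_rows(
  increments=[
    {"xyz": [0, 0, 0], "angular": [0, 0, 0], "grip": 0.5},
    {"xyz": [0, 0, 0], "angular": [0, 0, 0], "grip": 0.65},
    {"xyz": [0, 0, 0], "angular": [0, 0, 0], "grip": 0.65},
    {"xyz": [0.03, 0, -0.2], "angular": [0, 0, 0], "grip": 0.65},
    {"xyz": [0.05, 0, -0.5], "angular": [0, 0, 0], "grip": 0.65},
    {"xyz": [0.1, 0, -0.9], "angular": [0, 0, 0], "grip": 0.65},
    {"xyz": [0.1, 0, -1.0], "angular": [0, 0, 0], "grip": 0.65},
    {"xyz": [0.1, 0, -1.0], "angular": [0, 0, 0], "grip": 0.65},
  ],
)

```text
t: 30.25
tcp_pos: [0.4757, 0.1043, 0.3116]
tool_rot: [0.087, 0.096, 0.992, -0.008]
contact_force: [-0.1, 0.7, -1.2]
finger_gap: 0.0557
grasp_force: 0.0
```

```bash
python3 - <<'E'
from kin import *
P,Q,s=now();print(P,s['t'],s['contact_force'],s['finger_gap'])
c,sn=np.cos(YAW),np.sin(YAW);o=[]
m0=mill(-.035,0,.15);ax=np.array([-.5*c,-.5*sn,.866]);ex=np.array([.866*c,.866*sn,.5])
for n in('scene','top'):
    im,d=r.snapshot(n);C=cloud(n,d);D=C-M;mx=c*D[...,0]+sn*D[...,1];my=-sn*D[...,0]+c*D[...,1];mz=C[...,2]
    rad=np.hypot(mx+.01,mz-.1067);th=np.arctan2(mz-.1067,-(mx+.01))+np.pi/6
    k=(rad>.082)&(rad<.097)&(abs(my)>.03)&(abs(my)<.06)&(th>1)&(th<2.2);print(n,k.sum(),np.percentile(th[k],[10,50,90]).round(3))
    h=(C-m0)@ax;rr=np.linalg.norm((C-m0)-h[...,None]*ax,axis=-1);k=(rr<.052)&(rr>.02)&(h>-.01)&(h<.02);print('lid',np.polyfit((C[k]-m0)@ex,h[k],1))
    k=(abs(C[...,0]-.49)<.05)&(abs(C[...,1]+.116)<.05)&(C[...,2]>.086)&(C[...,2]<.105);print('beaker',cv2.minEnclosingCircle(C[k][:,:2].astype(np.float32)),np.median(C[k][:,2]))
    a=im[130:330,200:400] if n=='scene' else im[160:320,190:350];o.append(cv2.resize(a,(400,400)))
cv2.imwrite('pics/end.png',np.hstack(o)[:,:,::-1])
E
```

```text
[0.47572659 0.10431747 0.31163169] 30.25 [-0.0895713   0.66759286 -1.16956685] 0.055685174486639094
scene 31 [1.486 1.523 1.554]
lid [-0.00350763  0.00728182]
beaker ((0.48784339427948, -0.1131388247013092), 0.03929075226187706) 0.09043065640795557
top 62 [1.502 1.543 1.57 ]
lid [-0.01199011  0.00990944]
beaker ((0.48869654536247253, -0.11522999405860901), 0.03720308840274811) 0.09120921752692941
```

View pics/end.png

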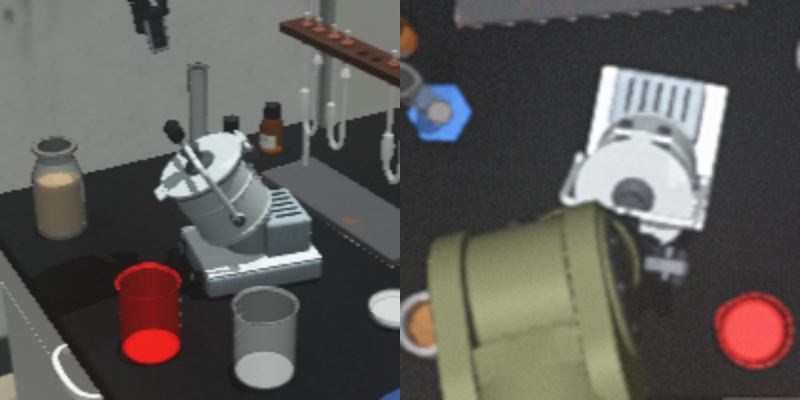

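The last picture shows the lid shut and the bail across the post (left pane (200,160)). The empty beaker stands upright at (265,335), the bystanders haven't moved, and the arm is clear.

```bash
python3 -c "
from bench import r
print(r.finish_job())"
```

```text
the job is handed in; nothing more can be done
None
```

The job is handed in, but no verdict came back: all eight balls went into the drum (judged by the weight drop and no strays in view), the empty beaker stands upright where it started, the lid is shut and the bail lies across its post at about 1.54 rad.

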